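Refit the egg conveyor rollers, close the drive cover and pin it

ROBOT

A 6-joint arm with a two-finger parallel gripper is mounted at the origin on the work surface. World frame = base frame: x ahead of the robot, y to its left, z up, the work surface at z = 0. Lengths are in m, angles in degrees, forces in N, time in s.
With the tool pointing down it reaches from about 0.25 to 0.725 m from the base axis. Payload 9.7 kg.
Tool frame: the origin (TCP) lies midway between the tips of the shut fingers; the grasp point (between the pads) lies 19 mm behind it (bot.hold_point_z is the distance from the TCP to the grasp point, in m); z points along the fingers, y is the line along which they close (so a half turn about z gives the same grasp; the last joint's range is limited). The gripper opens to 85 mm and grips with 20 to 120 N. Pads are 22 mm wide; open, the fingers measure 114 mm over their backs; the gripper's body (76 mm by 85 mm) begins 54 mm behind the grasp point. The pads swing forward as they close: fully open they stand 13 mm farther back than shut.
Start: joints at [63.312, 4.979, 10.078, 95.1, 0, 90], TCP at [0.247, 0.491, 0.231] pointing down, gripper open.
Joint ranges: [-179.16, 179.16], [-48.56, 103.87], [-65.8, 70.77], [-126.05, 130.52], [-82.76, 87.17], [-180, 180]. Speed limits (degrees/s): [127.2, 127.2, 147.25, 180, 180, 180].

INTERFACE

Orientations are given as [roll, pitch, yaw] about the fixed x, y, z axes, in that order (R = Rz(yaw) Ry(pitch) Rx(roll)).
In Python, from workcell import bot gives the robot as it stands.
- The arm moves only by the tool play_rows, never from a script. Its argument "steps" is a list that holds one entry, the list of rows, each a list of 4 numbers: the shift along the tool's x, y, z in m, then the turn about the tool's z in rad. In form: [[[tx, ty, tz, yaw], ...]]. A call has exactly 5 rows; each row shifts and turns the commanded pose from where the row before left it, along the tool's axes as they then stand; what a row does not reach is not made up. A row lasts 1/12 s, in which the tool goes at most 41.7 mm and 7.16 degrees, less where a joint would pass 70% of its speed; a pose out of reach is approached as far as the arm can. A call is refused whole if a number of a shift passes 0.0417 or a number of a turn 0.125, either way. A call with a gripper value outside its range is refused whole. "gripper" is the finger opening in m, from 0 to 0.0854, set as the call begins (left out, the last holds). The fingers move at their own pace and stop on an object; "squeeze" is the grip in N (left out, the last holds). Time passes only in rows, so rows that do not move let the fingers close, or fill a call up. It gives the time, the measured TCP pose, the force, the opening and the grip force at its end, in the units of the state.
- bot.get_obs(): the state, without advancing time (a new reading comes with each control period).
- bot.camera(name): name is "scene" or "side" or "wrist"; returns a dict with "img" (384x512x3 uint8, blue, green, red), "vfov" (degrees; the focal length in pixels is half the picture's height over the tangent of half this angle, whatever the lens; pixels are square), "cx", "cy" (the principal point, pixels), "xyz" and "attitude" of the camera in the world. Camera axes: x right, y down, z forward; pixel columns grow to the right and rows downward; lengths in m; the calibration is good to about 2 mm. A picture is of the moment at which its call begins. There is no depth.
- bot.job_done(): hands the job in; it is judged then, once.
The state is a dict: "time": time; "q": joint angles; "qd": joint speeds; "joint_efforts": joint torques, N m; "ee_pos": TCP position; "tcp_rot": TCP orientation; "wrist_force": force on the tool from outside, world axes, zero at the start; "torque": the same for the moment, N m; "opening": finger opening in m; "grasp_force": force on a finger pad.
Only numpy, scipy, OpenCV 4.12 (cv2) and the standard library are available. Lean on these libraries where they do the work, as an engineer would, in place of code of your own. Each camera call takes 0.05 s, during which the arm holds its last target. There are 200 camera calls.

TASK

Put the cleaned rollers back in the egg conveyor's roller bed: slide the drive cover fully open, snap every yellow roller lying on the table down into a clip pair of its own (any free pair, hexagonal drive end in the housing on the far side, pressed fully home at both ends), then slide the cover fully shut over the drive ends. Finally push the locking pin from the robot's side through all three eyelets, almost up to its head, so the cover is locked, and leave the egg tray, spray bottle and brush alone.

Things in the scene. Friction and masses are not known exactly. Their poses are not given: they have to be found in the camera images.
- bed: Fixed grey roller bed, base plate 200 mm (x) by 220 to 240 mm, 8 mm thick; origin at the centre of its underside on the table. x runs along the seated rollers (away from the robot), y along the row of clips, z up; turned up to 0.1 rad. Spring clips sit on seat rails at x = -66 and +66 mm. The +x side (x 57 to 100 mm) is the drive housing; its cover rails run on to y = +410 mm, 57 mm high.
- cover (a joint): Flat steel cover of the drive housing, 38 mm wide (bed x 57 to 95 mm), 242 mm long, top at 61 mm height, sliding along the bed's +y to open. 0 = fully closed over the five far clips, 0.285 m = fully open at its stop, far clips free. Friction about 2 N; it stays where it is left.
- cover_grip (a point): Grip point on the cover's upright black handle, a fin 12 mm thick (bed y), 34 mm long (bed x), from the cover's top (61 mm) to 93 mm height, mid-length on the cover. The point is in the fin's middle at 81 mm height and moves with the cover.
- pin_eye (a point): Centre of the hole in the nearer fixed eyelet plate (bed x 60, y -150, height 78 mm). Holes are 14 mm square, along bed x; plates 6 mm thick, 34 mm wide, tops at 95 mm. A second fixed eyelet is at bed x 92 mm; with the cover fully closed the cover's own eyelet stands between, at x 76 mm, in line. The pin enters from the robot's side, towards bed +x.
- pin: Locking pin: steel rod 10 mm diameter, 70 mm long (last 7 mm tapered) on a black block head 30 mm long (x -30 to 0), 16 mm wide (y), 30 mm high (z -22 to +8). Origin on the rod's axis at the head's front face; x points to the tip. Lies on its head, rod level 22 mm up. 70 to 120 g.
- pin_tip (a point): Tip of the pin's rod, 70 mm ahead of the pin's origin.
- clip1 (a point): Middle of clip pair 1: where a roller's origin lies when it is snapped in, 38 mm above the surface (bed y = -92 mm; pairs are 46 mm apart). Each pair: one clip near, one far. A clip is two white spring jaws, 12 mm long in x, tops 11 mm above this point. Press the roller straight down: its axles meet the jaws 14 mm above the seat and snap under their noses; up to 20 N in all, about as much to pull out.
- clip2 (a point): Middle of clip pair 2: where a roller's origin lies when it is snapped in, 38 mm above the surface (bed y = -46 mm; pairs are 46 mm apart).
- clip3 (a point): Middle of clip pair 3: where a roller's origin lies when it is snapped in, 38 mm above the surface (bed y = 0 mm; pairs are 46 mm apart).
- clip4 (a point): Middle of clip pair 4: where a roller's origin lies when it is snapped in, 38 mm above the surface (bed y = 46 mm; pairs are 46 mm apart).
- clip5 (a point): Middle of clip pair 5: where a roller's origin lies when it is snapped in, 38 mm above the surface (bed y = 92 mm; pairs are 46 mm apart).
- roller1: Conveyor roller (may be absent), 63 to 126 g: yellow barrel 20 mm diameter and 100 mm long with 12 mm diameter steel axle ends to x = +-82 mm; total 169 mm. Origin on the axis at mid barrel; x points along the axis towards the end with the black hexagonal drive wheel (20 mm across flats, x = 76 to 87 mm). Lies on the surface, axis 10 mm up; rolls if pushed.
- roller1_drive (a point): Centre of that roller's black hexagonal drive wheel, 81.5 mm along its x.
- roller2: Conveyor roller (may be absent), 63 to 126 g: yellow barrel 20 mm diameter and 100 mm long with 12 mm diameter steel axle ends to x = +-82 mm; total 169 mm. Origin on the axis at mid barrel; x points along the axis towards the end with the black hexagonal drive wheel (20 mm across flats, x = 76 to 87 mm). Lies on the surface, axis 10 mm up; rolls if pushed.
- roller2_drive (a point): Centre of that roller's black hexagonal drive wheel, 81.5 mm along its x.
- roller3: Conveyor roller (may be absent), 63 to 126 g: yellow barrel 20 mm diameter and 100 mm long with 12 mm diameter steel axle ends to x = +-82 mm; total 169 mm. Origin on the axis at mid barrel; x points along the axis towards the end with the black hexagonal drive wheel (20 mm across flats, x = 76 to 87 mm). Lies on the surface, axis 10 mm up; rolls if pushed.
- roller3_drive (a point): Centre of that roller's black hexagonal drive wheel, 81.5 mm along its x.
- roller4: Conveyor roller (may be absent), 63 to 126 g: yellow barrel 20 mm diameter and 100 mm long with 12 mm diameter steel axle ends to x = +-82 mm; total 169 mm. Origin on the axis at mid barrel; x points along the axis towards the end with the black hexagonal drive wheel (20 mm across flats, x = 76 to 87 mm). Lies on the surface, axis 10 mm up; rolls if pushed.
- roller4_drive (a point): Centre of that roller's black hexagonal drive wheel, 81.5 mm along its x.
- roller5: Conveyor roller (may be absent), 63 to 126 g: yellow barrel 20 mm diameter and 100 mm long with 12 mm diameter steel axle ends to x = +-82 mm; total 169 mm. Origin on the axis at mid barrel; x points along the axis towards the end with the black hexagonal drive wheel (20 mm across flats, x = 76 to 87 mm). Lies on the surface, axis 10 mm up; rolls if pushed.
- roller5_drive (a point): Centre of that roller's black hexagonal drive wheel, 81.5 mm along its x.
- egg_tray: Bystander: pulp tray 200 x 200 mm with eggs, origin at the centre of its underside.
- spray: Bystander: white bottle 60 mm diameter, 130 mm high, origin under it.
- brush: Bystander: hand brush lying on the surface.

How it is judged:
By the outcome, as a careful person would: the job done as asked, in the order asked, and still so for the second after the job is handed in, with the robot touching nothing.
Of roller1, roller2, roller3, roller4, roller5 only 3 to 5 are there at a start; the rules pass over those that are not, and their reading is None.
At some moment in a run one of roller3, pin may be knocked a few centimetres aside while the robot is not near it.
Once in a run the grip may slacken for a moment while it holds something.
It also fails if it takes over 210 s, if anything falls off the work surface, if the arm or the gripper's body presses on something with over 40 N, if the wrist force passes 120 N, or if a joint passes its speed limit or range.

## Working session

There is one attempt and no reset: what is moved stays moved. The work goes in short steps, Python scripts to look and compute and a tool call to move; the robot and the scene stay as the last step left them, time stands still between calls to the robot, and variables do not carry over. Pictures are saved under pics/ and viewed, at most 14 in all, crops included, and the job is handed in when it is done.

Besides the shell and the picture viewer there is one more tool, called after "Emit:" in YAML: its name, and indented under it one key for each argument. play_rows: Moves the arm, as the interface text tells. Its arguments: {"type":"object","properties":{"steps":{"type":"array","items":{"type":"array","items":{"type":"array","items":{"type":"number"}}}},"gripper":{"type":"number"},"squeeze":{"type":"number"}},"required":["steps"]}

```bash
mkdir -p pics; ls
cat > h.py <<'E'
import numpy as np, cv2
from scipy.spatial.transform import Rotation as R
from workcell import bot
def cam(n,save=None):
    c=bot.camera(n)
    if save: cv2.imwrite('pics/'+save,c['img'])
    return c
def K(c):
    f=192/np.tan(np.radians(c['vfov'])/2); return f
def rot(c):
    a=np.array(c['attitude'],float)
    return R.from_euler('xyz',a,degrees=True).as_matrix() if a.shape==(3,) else (R.from_quat(a).as_matrix() if a.shape==(4,) else a)
def ray(c,u,v):
    d=np.array([(u-c['cx'])/K(c),(v-c['cy'])/K(c),1.]); d=rot(c)@d; return np.array(c['xyz']),d/np.linalg.norm(d)
def onz(c,u,v,z):
    o,d=ray(c,u,v); return o+d*(z-o[2])/d[2]
def proj(c,p):
    q=rot(c).T@(np.array(p)-np.array(c['xyz'])); return q[:2]/q[2]*K(c)+[c['cx'],c['cy']]
E
python3 - <<'E'
from h import *
o=bot.get_obs(); print(o)
for n in ['scene','side','wrist']:
    c=cam(n,n+'0.png'); print(n,{k:v for k,v in c.items() if k!='img'})
    cv2.imwrite('/tmp/x.png',c['img'])
a=[cv2.imread(f'pics/{n}0.png') for n in ['scene','side']]
cv2.imwrite('pics/ab.png',cv2.resize(np.vstack(a),None,fx=.78,fy=.78))
E
```

```text
pics
{'time': 0.0, 'q': array([6.33110690e+01, 5.01024237e+00, 1.00352024e+01, 9.50987700e+01,
       1.09795035e-03, 8.99994197e+01]), 'qd': array([0.09403732, 0.07757905, 0.01189911, 0.0904297 , 0.00289265,
       0.01074869]), 'joint_efforts': array([-3.73099247e-04, -5.20387316e+01,  4.64804649e+01,  1.61461055e-02,
       -1.18461588e-05, -8.06910293e-06]), 'ee_pos': array([0.24692682, 0.49120787, 0.23059799]), 'tcp_rot': array([-1.79926190e+02, -1.09869706e-03,  1.53311648e+02]), 'wrist_force': array([ 0.38792401, -0.36697463,  0.35049193]), 'torque': array([ 0.01445669,  0.02537151, -0.01403525]), 'grasp_force': 0.0, 'opening': 0.08521679400013805}
scene {'vfov': 48.83903372753349, 'cx': 259.7864351102635, 'cy': 195.0842645055511, 'xyz': array([ 1.03363824, -0.42114058,  0.96100863]), 'attitude': array([-146.00516577,   -0.7370838 ,   46.34454958])}
side {'vfov': 54.635074888530056, 'cx': 248.77813954795562, 'cy': 190.12946398615344, 'xyz': array([ 0.44248022, -0.78225256,  0.66464721]), 'attitude': array([-126.32919239,    1.17079047,  -12.80346848])}
wrist {'vfov': 59.69020274207194, 'cx': 256.7475380097165, 'cy': 190.46246364677316, 'xyz': array([0.17234005, 0.52941955, 0.37372093]), 'attitude': array([ 1.61099040e+02, -7.94383323e-03,  6.33428631e+01])}
```

View pics/scene0.png

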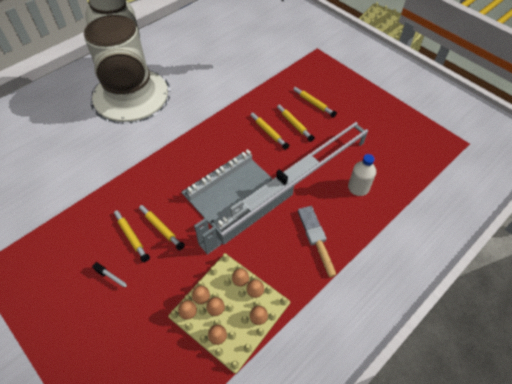

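View pics/side0.png

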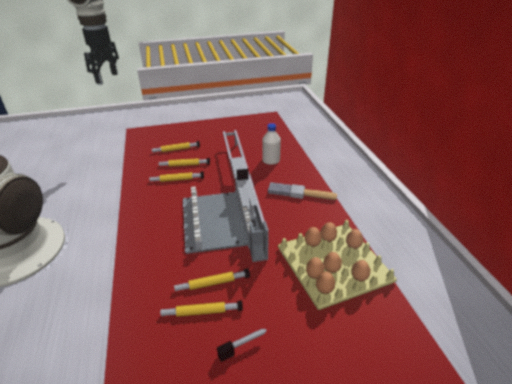

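```bash
cat >> h.py <<'E'
def ymask(c):
    h=cv2.cvtColor(c['img'],cv2.COLOR_BGR2HSV); return cv2.inRange(h,(20,150,90),(34,255,255))
def rollers(c,roi=None):
    m=ymask(c); n,l,s,ce=cv2.connectedComponentsWithStats(m); out=[]
    for i in range(1,n):
        if s[i,4]<60: continue
        ys,xs=np.where(l==i); x0,y0=ce[i]
        P=np.array([onz(c,a,b,.012)[:2] for a,b in zip(xs,ys)]); ctr=P.mean(0); 
        w,V=np.linalg.eigh(np.cov((P-ctr).T)); d=V[:,1]; t=(P-ctr)@d
        L=np.ptp(t); W=np.ptp((P-ctr)@V[:,0])
        # drive end: darker at +-81mm
        g=c['img'].max(2); e=[]
        for sgn in (1,-1):
            u,v=proj(c,[*(ctr+sgn*.0815*d),.01]); u,v=int(round(u)),int(round(v))
            e.append(g[max(v-1,0):v+2,max(u-1,0):u+2].mean() if 0<=u<512 and 0<=v<384 else 999)
        if e[1]<e[0]: d=-d
        out.append((ctr,np.degrees(np.arctan2(d[1],d[0])),L,W,e,s[i,4],(x0,y0)))
    return out
E
python3 - <<'E'
from h import *
np.set_printoptions(precision=4,suppress=True)
for n in ['scene','side']:
    c=cam(n); print(n)
    for r in rollers(c):
        if r[2]>.07: print(r[0],round(r[1],1),'L %.3f W %.3f'%r[2:4],r[4],r[5],r[6])
    img=c['img']; 
    if n=='scene': cv2.imwrite('pics/bed_sc.png',cv2.resize(img[110:260,170:380],None,fx=3.8,fy=3.8,interpolation=cv2.INTER_CUBIC))
    else: cv2.imwrite('pics/bed_si.png',cv2.resize(img[120:270,160:300],None,fx=4,fy=4,interpolation=cv2.INTER_CUBIC))
E
```

```text
scene
[0.5509 1.307 ] -90.9 L 0.137 W 0.025 [999, np.float64(189.88888888888889)] 116 (np.float64(490.3965517241379), np.float64(6.086206896551724))
[0.6256 1.2874] -86.6 L 0.108 W 0.023 [999, np.float64(148.55555555555554)] 84 (np.float64(505.5), np.float64(16.404761904761905))
[0.4305 0.4056] 1.2 L 0.101 W 0.023 [np.float64(134.88888888888889), np.float64(22.444444444444443)] 155 (np.float64(312.8838709677419), np.float64(100.30322580645161))
[0.4513 0.2952] -9.1 L 0.103 W 0.021 [np.float64(133.44444444444446), np.float64(16.22222222222222)] 162 (np.float64(293.68518518518516), np.float64(121.00617283950618))
[0.4194 0.2142] -5.9 L 0.102 W 0.020 [np.float64(131.55555555555554), np.float64(20.333333333333332)] 165 (np.float64(267.57575757575756), np.float64(128.6909090909091))
[ 0.469  -0.2234] 0.8 L 0.102 W 0.019 [np.float64(154.0), np.float64(12.333333333333334)] 248 (np.float64(159.2983870967742), np.float64(225.01612903225808))
[ 0.4359 -0.2929] -7.8 L 0.102 W 0.019 [np.float64(149.55555555555554), np.float64(20.666666666666668)] 251 (np.float64(129.16733067729083), np.float64(2
[... 160 characters left out ...]
 np.float64(146.73043478260868))
[0.4487 0.2946] -9.1 L 0.094 W 0.031 [np.float64(136.66666666666666), np.float64(57.666666666666664)] 132 (np.float64(182.88636363636363), np.float64(162.06060606060606))
[0.4188 0.2131] -6.9 L 0.098 W 0.029 [np.float64(138.22222222222223), np.float64(53.77777777777778)] 155 (np.float64(175.4258064516129), np.float64(176.69677419354838))
[ 0.4691 -0.2239] 1.5 L 0.098 W 0.023 [np.float64(138.88888888888889), np.float64(40.44444444444444)] 352 (np.float64(210.9318181818182), np.float64(280.17045454545456))
[ 0.4363 -0.2934] -7.9 L 0.099 W 0.022 [np.float64(135.66666666666666), np.float64(40.0)] 419 (np.float64(200.02386634844868), np.float64(308.7398568019093))
```

View pics/bed_sc.png

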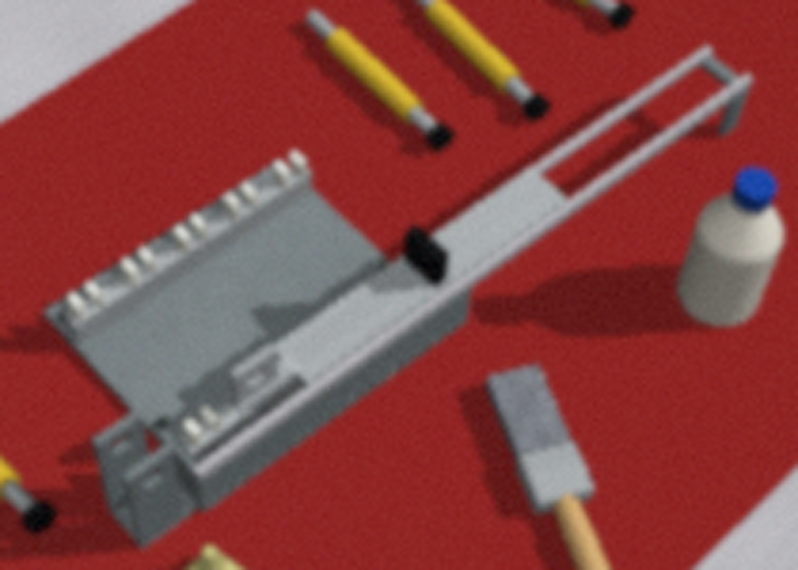

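View pics/bed_si.png

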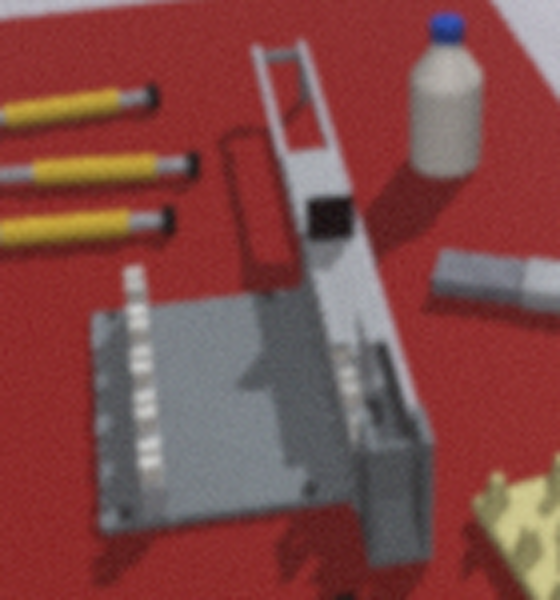

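Run:
```python
from h import *
np.set_printoptions(precision=4,suppress=True)
for n in ['scene','side']:
    c=cam(n); h=cv2.cvtColor(c['img'],cv2.COLOR_BGR2HSV)
    m=cv2.inRange(h,(0,0,165),(180,60,255)); 
    m2=cv2.inRange(h,(0,0,0),(180,255,32))
    if n=='scene': box=(180,250,145,205); hb=(274,290,168,188)
    else: box=(188,201,182,245); hb=(234,250,166,182)
    a,b,y0,y1=box; ys,xs=np.where(m[y0:y1,a:b]); P=np.array([onz(c,x+a,y+y0,.049)[:2] for x,y in zip(xs,ys)])
    ctr=P.mean(0); w,V=np.linalg.eigh(np.cov((P-ctr).T)); d=V[:,1]; d=d*np.sign(d[1]); t=(P-ctr)@d
    print(n,len(P),ctr,'yaw',np.degrees(np.arctan2(-d[0],d[1])),'ext',t.min(),t.max(),'w',np.ptp((P-ctr)@V[:,0]))
    print(np.histogram(t,bins=np.arange(-.14,.14,.006))[0])
    mid=ctr+d*(t.min()+t.max())/2; print('mid near clip row',mid)
    a,b,y0,y1=hb; ys,xs=np.where(m2[y0:y1,a:b]); print('handle px',len(xs),xs.mean()+a,ys.mean()+y0,onz(c,xs.mean()+a,ys.mean()+y0,.079))
    if n=='scene': o1=ray(c,xs.mean()+a,ys.mean()+y0)
    else:
        o2=ray(c,xs.mean()+a,ys.mean()+y0); A=np.array([o1[1],-o2[1]]).T; s=np.linalg.lstsq(A,o2[0]-o1[0],rcond=None)[0]
        print('tri',o1[0]+o1[1]*s[0],o2[0]+o2[1]*s[1])
    # pin head
    hb=(88,110,258,280) if n=='scene' else (212,236,340,362)
    a,b,y0,y1=hb; ys,xs=np.where(m2[y0:y1,a:b]); print('pinhead',len(xs),onz(c,xs.mean()+a,ys.mean()+y0,.015))
```

```text
scene 207 [ 0.4878 -0.0203] yaw 0.057597143584794994 ext -0.09173109789875418 0.11335964455385832 w 0.14873283552110694
[ 0  0  0  0  0  0  0  0 14  3  6 13  6  2  0  5  8  0 11  8  7 13 13 16
  7  0 14  4  0  0  2 10  2  6 11  4  0  0  5  7  0  8  2  0  0  0]
mid near clip row [ 0.4878 -0.0095]
handle px 78 281.3076923076923 176.83333333333334 [0.608  0.0778 0.079 ]
pinhead 61 [ 0.4679 -0.4015  0.015 ]
side 135 [ 0.4597 -0.0204] yaw -2.950958433711309 ext -0.0941917546744049 0.1122989883148361 w 0.012033019537752803
[0 0 0 0 0 0 0 5 8 5 8 8 0 0 0 5 7 5 7 5 0 0 0 8 5 6 5 2 0 0 3 5 4 8 6 0 0
 0 4 5 4 6 1 0 0 0]
mid near clip row [ 0.4602 -0.0113]
handle px 27 242.1851851851852 174.22222222222223 [0.6061 0.0758 0.079 ]
tri [0.6068 0.0792 0.0766] [0.6068 0.0792 0.0767]
pinhead 130 [ 0.4707 -0.4016  0.015 ]
```

Emit:
play_rows:
  steps:
    - [[0,0,0,0.125],[0,0,0,0.125],[0,0,0,0.125],[0,0,0,0.125],[0,0,0,0.125]]

```text
time: 0.77
ee_pos: [0.247, 0.4914, 0.2313]
tcp_rot: [-180.0, 0.0, 117.1]
wrist_force: [-0.8, 0.3, 0.2]
opening: 0.0855
grasp_force: 0.0
```

Emit:
play_rows:
  steps:
    - [[0,0,0,0.125],[0,0,0,0.125],[0,0,0,0.125],[0,0,0,0.125],[0,0,0,0.125]]

```text
time: 1.18
ee_pos: [0.247, 0.4914, 0.2313]
tcp_rot: [-180.0, 0.0, 81.3]
wrist_force: [0.2, -0.5, -1.1]
opening: 0.0856
grasp_force: 0.0
```

Emit:
play_rows:
  steps:
    - [[0,0,0,0.125],[0,0,0,0.125],[0,0,0,0.125],[0,0,0,0.125],[0,0,0,0.125]]

```text
time: 1.6
ee_pos: [0.3145, 0.4465, 0.2312]
tcp_rot: [-176.5, 0.4, 53.1]
wrist_force: [0.2, 0.3, -0.4]
opening: 0.0857
grasp_force: 0.0
```

Emit:
play_rows:
  steps:
    - [[0,0,0,0.125],[0,0,0,0.125],[0,0,0,0.125],[0,0,0,0.125],[0,0,0,0.125]]

```text
time: 2.02
ee_pos: [0.4216, 0.3195, 0.2315]
tcp_rot: [-170.1, 4.4, 31.9]
wrist_force: [-0.0, -0.4, -1.4]
opening: 0.0855
grasp_force: 0.0
```

Emit:
play_rows:
  steps:
    - [[0,0,0,0.125],[0,0,0,0.103],[0,0,0,0],[0,0,0,0],[0,0,0,0]]

```text
time: 2.43
ee_pos: [0.4469, 0.2672, 0.2318]
tcp_rot: [-168.3, 6.7, 24.5]
wrist_force: [-0.2, -0.6, 0.2]
opening: 0.0851
grasp_force: 0.0
```

Emit:
play_rows:
  steps:
    - [[0.0218,0.0296,0,0],[0.0218,0.0296,0,0],[0.0218,0.0296,0,0],[0.0218,0.0296,0,0],[0.0218,0.0296,0,0]]

```text
time: 2.85
ee_pos: [0.6032, 0.1796, 0.189]
tcp_rot: [-168.3, 6.7, 24.7]
wrist_force: [1.0, 0.5, 0.6]
opening: 0.0854
grasp_force: 0.0
```

Emit:
play_rows:
  steps:
    - [[0.0218,0.0296,0,0],[0.0218,0.0296,0,0],[0.0218,0.0296,0,0],[0.0218,0.0296,0,0],[0.0218,0.0296,0,0]]

```text
time: 3.27
ee_pos: [0.7461, 0.0991, 0.1498]
tcp_rot: [-168.3, 6.8, 24.6]
wrist_force: [2.1, 0.7, 0.0]
opening: 0.0856
grasp_force: 0.0
```

Emit:
play_rows:
  steps:
    - [[0.0218,0.0296,0,0],[0.0218,0.0296,0,0],[0.0218,0.0296,0,0],[0.0218,0.0296,0,0],[0.0218,0.0296,0,0]]

```text
time: 3.68
ee_pos: [0.8218, 0.0131, 0.0768]
tcp_rot: [-170.2, 2.2, 23.8]
wrist_force: [0.6, 0.8, -0.4]
opening: 0.0855
grasp_force: 0.0
```

Emit:
play_rows:
  steps:
    - [[0,0,0,0],[0,0,0,0],[0,0,0,0],[0,0,0,0],[0,0,0,0]]

```text
time: 4.1
ee_pos: [0.8214, 0.0132, 0.0798]
tcp_rot: [-170.2, 2.1, 23.8]
wrist_force: [-0.2, -0.3, 0.1]
opening: 0.0856
grasp_force: 0.0
```

Run:
```python
from h import *
c=cam('wrist','w1.png'); print(bot.get_obs()['ee_pos'],bot.get_obs()['tcp_rot'],c['xyz'],c['attitude'])
```

```text
[0.82136607 0.01296582 0.07965129] [-170.22014807    2.10293805   23.74715655] [0.9124621  0.02731517 0.2176815 ] [158.97509808   9.84766336 -66.55867961]
```

View pics/w1.png

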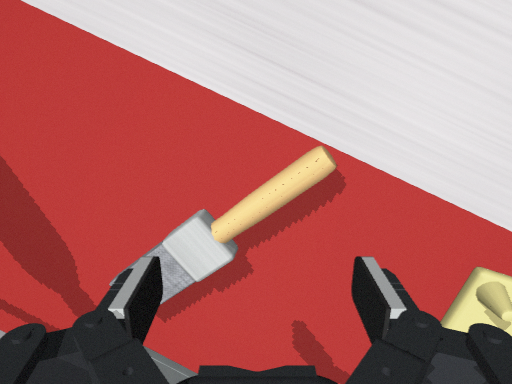

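Run:
```python
from h import *
np.set_printoptions(precision=3,suppress=True)
o=bot.get_obs(); print(o['q'],o['ee_pos'],o['tcp_rot'])
```

```text
[ -1.832  59.892  70.736 106.985   7.909 154.176] [0.821 0.013 0.08 ] [-170.22     2.103   23.747]
```

Emit:
play_rows:
  steps:
    - [[0,0,-0.03,-0.12],[0,0,-0.03,-0.12],[0,0,-0.03,-0.12],[0,0,-0.03,-0.12],[0,0,-0.03,-0.12]]

```text
time: 4.57
ee_pos: [0.7834, -0.0055, 0.2027]
tcp_rot: [-173.5, -5.5, 57.7]
wrist_force: [0.4, -0.4, -0.2]
opening: 0.0855
grasp_force: 0.0
```

Run:
```python
from h import *
np.set_printoptions(precision=3,suppress=True)
o=bot.get_obs(); print(o['q'],o['ee_pos'],o['tcp_rot'])
```

```text
[ -3.269  51.347  70.731 112.481   7.911 118.506] [ 0.783 -0.005  0.203] [-173.478   -5.451   57.701]
```

```bash
cat >> h.py <<'E'
def st():
    o=bot.get_obs(); M=R.from_euler('xyz',o['tcp_rot'],degrees=True).as_matrix(); return o,np.array(o['ee_pos']),M
def way(pts,p=None,M=None,step=.036):
    """tool-frame rows per call to go through world points"""
    o,p0,M0=st(); p=p0 if p is None else p; M=M0 if M is None else M
    for q in pts:
        d=M.T@(np.array(q)-p); n=int(np.ceil(np.linalg.norm(d)/step/5)*5); print(n,'rows of',np.round(d/n,4)); p=np.array(q)
def tilt():
    o,p,M=st(); print('q',np.round(o['q'],2),'p',np.round(p,4),'rpy',np.round(o['tcp_rot'],2),'zxy',np.round(M[:2,2],4),'op',round(o['opening'],4),'F',np.round(o['wrist_force'],1),'t',o['time'])
E
python3 - <<'E'
from h import *
tilt(); way([[.55,-.05,.28],[.40,-.35,.3],[.2,-.6,.3],[.3,-.92,.3]])
E
```

```text
q [ -3.27  51.35  70.73 112.48   7.91 118.51] p [ 0.7834 -0.0055  0.2027] rpy [-173.48   -5.45   57.7 ] zxy [-0.0456  0.1405] op 0.0855 F [ 0.4 -0.4 -0.2] t 4.5667
10 rows of [-0.0154 -0.0183 -0.0072]
10 rows of [-0.033   0.0027 -0.0055]
10 rows of [-0.0317 -0.0039 -0.0026]
10 rows of [-0.0216  0.0252 -0.005 ]
```

Emit:
play_rows:
  steps:
    - [[-0.0154,-0.0183,-0.0072,0],[-0.0154,-0.0183,-0.0072,0],[-0.0154,-0.0183,-0.0072,0],[-0.0154,-0.0183,-0.0072,0],[-0.0154,-0.0183,-0.0072,0]]

```text
time: 4.98
ee_pos: [0.6709, -0.0261, 0.2395]
tcp_rot: [-173.4, -5.4, 57.4]
wrist_force: [0.6, -0.0, 0.6]
opening: 0.0853
grasp_force: 0.0
```

Emit:
play_rows:
  steps:
    - [[-0.0154,-0.0183,-0.0072,0],[-0.0154,-0.0183,-0.0072,0],[-0.0154,-0.0183,-0.0072,0],[-0.0154,-0.0183,-0.0072,0],[-0.0154,-0.0183,-0.0072,0]]

```text
time: 5.4
ee_pos: [0.5543, -0.0474, 0.2785]
tcp_rot: [-173.4, -5.4, 57.4]
wrist_force: [-0.3, -0.3, 0.2]
opening: 0.0858
grasp_force: 0.0
```

Emit:
play_rows:
  steps:
    - [[-0.033,0.0027,-0.0055,0],[-0.033,0.0027,-0.0055,0],[-0.033,0.0027,-0.0055,0],[-0.033,0.0027,-0.0055,0],[-0.033,0.0027,-0.0055,0]]

```text
time: 5.82
ee_pos: [0.4787, -0.1977, 0.2886]
tcp_rot: [-173.5, -5.4, 57.4]
wrist_force: [-0.1, -0.9, 0.4]
opening: 0.0854
grasp_force: 0.0
```

Emit:
play_rows:
  steps:
    - [[-0.033,0.0027,-0.0055,0],[-0.033,0.0027,-0.0055,0],[-0.033,0.0027,-0.0055,0],[-0.033,0.0027,-0.0055,0],[-0.033,0.0027,-0.0055,0]]

```text
time: 6.23
ee_pos: [0.4027, -0.3472, 0.2988]
tcp_rot: [-173.5, -5.4, 57.4]
wrist_force: [0.5, 0.4, -0.1]
opening: 0.0856
grasp_force: 0.0
```

Emit:
play_rows:
  steps:
    - [[-0.0317,-0.0039,-0.0026,0],[-0.0317,-0.0039,-0.0026,0],[-0.0317,-0.0039,-0.0026,0],[-0.0317,-0.0039,-0.0026,0],[-0.0317,-0.0039,-0.0026,0]]

```text
time: 6.65
ee_pos: [0.3017, -0.4713, 0.2989]
tcp_rot: [-173.4, -5.3, 57.4]
wrist_force: [1.2, 0.3, 0.1]
opening: 0.0855
grasp_force: 0.0
```

Emit:
play_rows:
  steps:
    - [[-0.0317,-0.0039,-0.0026,0],[-0.0317,-0.0039,-0.0026,0],[-0.0317,-0.0039,-0.0026,0],[-0.0317,-0.0039,-0.0026,0],[-0.0317,-0.0039,-0.0026,0]]

```text
time: 7.07
ee_pos: [0.2007, -0.5957, 0.2993]
tcp_rot: [-173.4, -5.3, 57.4]
wrist_force: [1.1, -0.4, 0.0]
opening: 0.0855
grasp_force: 0.0
```

Run:
```python
from h import *
tilt(); way([[.21,-.65,.3],[.25,-.77,.3],[.3,-.92,.3]],step=.02)
```

```text
q [-7.1380e+01  3.0320e+01  4.9110e+01  1.1723e+02  2.0000e-02  5.0950e+01] p [ 0.2007 -0.5957  0.2993] rpy [-173.44   -5.32   57.36] zxy [-0.0466  0.1392] op 0.0855 F [ 1.1 -0.4  0. ] t 7.0667
5 rows of [-0.0081  0.0073 -0.0017]
10 rows of [-0.0079  0.0097 -0.0019]
10 rows of [-0.0099  0.0121 -0.0023]
```

Emit:
play_rows:
  steps:
    - [[-0.012,0.0146,-0.0026,0],[-0.012,0.0146,-0.0026,0],[-0.012,0.0146,-0.0026,0],[-0.012,0.0146,-0.0026,0],[-0.012,0.0146,-0.0026,0]]

```text
time: 7.48
ee_pos: [0.2247, -0.6648, 0.2772]
tcp_rot: [-174.2, -4.7, 57.4]
wrist_force: [-0.1, -0.5, 0.6]
opening: 0.0851
grasp_force: 0.0
```

Emit:
play_rows:
  steps:
    - [[-0.012,0.0146,-0.0026,0],[-0.012,0.0146,-0.0026,0],[-0.012,0.0146,-0.0026,0],[-0.012,0.0146,-0.0026,0],[-0.012,0.0146,-0.0026,0]]

```text
time: 7.9
ee_pos: [0.2382, -0.7076, 0.2492]
tcp_rot: [-177.1, -2.4, 57.6]
wrist_force: [0.5, -0.3, 0.2]
opening: 0.0855
grasp_force: 0.0
```

Emit:
play_rows:
  steps:
    - [[-0.006,0.0073,-0.0013,0],[-0.006,0.0073,-0.0013,0],[-0.006,0.0073,-0.0013,0],[-0.006,0.0073,-0.0013,0],[-0.006,0.0073,-0.0013,0]]

```text
time: 8.32
ee_pos: [0.2444, -0.7273, 0.2344]
tcp_rot: [-178.2, -1.4, 57.6]
wrist_force: [-0.5, -0.3, 0.5]
opening: 0.0856
grasp_force: 0.0
```

Run:
```python
from h import *
tilt()
```

```text
q [-7.1430e+01  4.8850e+01  7.0740e+01  1.1415e+02  1.0000e-02  5.0940e+01] p [ 0.2444 -0.7273  0.2344] rpy [-178.25   -1.44   57.6 ] zxy [-0.0124  0.0376] op 0.0856 F [-0.5 -0.3  0.5] t 8.3167
```

Emit:
play_rows:
  steps:
    - [[-0.006,0.0073,-0.0006,0],[-0.006,0.0073,-0.0006,0],[-0.006,0.0073,-0.0006,0],[-0.006,0.0073,-0.0006,0],[-0.006,0.0073,-0.0006,0]]

```text
time: 8.73
ee_pos: [0.251, -0.748, 0.2191]
tcp_rot: [-179.5, -0.4, 57.6]
wrist_force: [-0.1, -0.2, 0.6]
opening: 0.0856
grasp_force: 0.0
```

Run:
```python
from h import *
tilt()
```

```text
q [-7.1450e+01  4.9910e+01  7.0710e+01  1.1141e+02  1.0000e-02  5.0920e+01] p [ 0.251  -0.748   0.2191] rpy [-179.53   -0.4    57.62] zxy [-0.0032  0.0103] op 0.0856 F [-0.1 -0.2  0.6] t 8.7333
```

Emit:
play_rows:
  steps:
    - [[-0.0023,0.0028,0,0],[-0.0023,0.0028,0,0],[-0.0023,0.0028,0,0],[-0.0023,0.0028,0,0],[-0.0023,0.0028,0,0]]

```text
time: 9.15
ee_pos: [0.2535, -0.7558, 0.2134]
tcp_rot: [180.0, -0.0, 57.6]
wrist_force: [-0.2, 0.2, -0.9]
opening: 0.0854
grasp_force: 0.0
```

Emit:
play_rows:
  steps:
    - [[0.038,-0.0067,-0.0087,0],[0.038,-0.0067,-0.0087,0],[0.038,-0.0067,-0.0087,0],[0.038,-0.0067,-0.0087,0],[0.038,-0.0067,-0.0087,0]]

```text
time: 9.57
ee_pos: [0.3216, -0.5919, 0.2546]
tcp_rot: [180.0, -0.0, 57.6]
wrist_force: [0.5, 0.8, 0.5]
opening: 0.0854
grasp_force: 0.0
```

Emit:
play_rows:
  steps:
    - [[0.038,-0.0067,-0.0087,0],[0.038,-0.0067,-0.0087,0],[0.038,-0.0067,-0.0087,0],[0.038,-0.0067,-0.0087,0],[0.038,-0.0067,-0.0087,0]]

```text
time: 9.98
ee_pos: [0.3951, -0.4134, 0.2986]
tcp_rot: [179.9, -0.0, 57.6]
wrist_force: [1.0, -0.7, 0.5]
opening: 0.085
grasp_force: 0.0
```

Run:
```python
from h import *
tilt(); way([[.5,0,.3]],step=.039)
```

```text
q [-4.6310e+01  1.0270e+01  2.3590e+01  1.0326e+02  2.0000e-02  7.6070e+01] p [ 0.3951 -0.4134  0.2986] rpy [ 1.7994e+02 -1.0000e-02  5.7620e+01] zxy [ 0.0009 -0.0004] op 0.085 F [ 1.  -0.7  0.5] t 9.9833
15 rows of [ 0.027  -0.0089 -0.0001]
```

Emit:
play_rows:
  steps:
    - [[0.027,-0.0089,0,0],[0.027,-0.0089,0,0],[0.027,-0.0089,0,0],[0.027,-0.0089,0,0],[0.027,-0.0089,0,0]]

```text
time: 10.4
ee_pos: [0.4297, -0.2761, 0.2982]
tcp_rot: [179.9, -0.0, 57.6]
wrist_force: [0.4, 0.5, -0.4]
opening: 0.0855
grasp_force: 0.0
```

Emit:
play_rows:
  steps:
    - [[0.027,-0.0089,0,0],[0.027,-0.0089,0,0],[0.027,-0.0089,0,0],[0.027,-0.0089,0,0],[0.027,-0.0089,0,0]]

```text
time: 10.82
ee_pos: [0.4643, -0.1382, 0.2983]
tcp_rot: [179.9, -0.0, 57.6]
wrist_force: [0.1, -0.6, 0.3]
opening: 0.0851
grasp_force: 0.0
```

Emit:
play_rows:
  steps:
    - [[0.027,-0.0089,0,0],[0.027,-0.0089,0,0],[0.027,-0.0089,0,0],[0.027,-0.0089,0,0],[0.027,-0.0089,0,0]]

```text
time: 11.23
ee_pos: [0.499, -0.0003, 0.2983]
tcp_rot: [180.0, -0.0, 57.6]
wrist_force: [0.9, -0.5, 0.2]
opening: 0.0851
grasp_force: 0.0
```

Emit:
play_rows:
  steps:
    - [[0,0,0,-0.12],[0,0,0,-0.12],[0,0,0,-0.12],[0,0,0,-0.12],[0,0,0,-0.12]]

```text
time: 11.65
ee_pos: [0.499, -0.0016, 0.2982]
tcp_rot: [180.0, -0.0, 92.4]
wrist_force: [0.4, -0.5, 0.0]
opening: 0.0854
grasp_force: 0.0
```

Emit:
play_rows:
  steps:
    - [[0,0,0,-0.12],[0,0,0,-0.12],[0,0,0,-0.12],[0,0,0,-0.12],[0,0,0,-0.12]]

```text
time: 12.07
ee_pos: [0.4989, -0.0018, 0.2982]
tcp_rot: [180.0, 0.0, 126.7]
wrist_force: [-0.4, 0.0, 0.1]
opening: 0.0854
grasp_force: 0.0
```

Emit:
play_rows:
  steps:
    - [[0,0,0,-0.12],[0,0,0,-0.12],[0,0,0,-0.12],[0,0,0,-0.12],[0,0,0,-0.12]]

```text
time: 12.48
ee_pos: [0.4989, -0.0018, 0.2982]
tcp_rot: [180.0, 0.0, 161.1]
wrist_force: [0.2, 0.1, 0.3]
opening: 0.0854
grasp_force: 0.0
```

Emit:
play_rows:
  steps:
    - [[0,0,0,-0.12],[0,0,0,-0.12],[0,0,0,-0.044],[0,0,0,0],[0,0,0,0]]

```text
time: 12.9
ee_pos: [0.499, -0.0018, 0.2982]
tcp_rot: [180.0, 0.0, 176.9]
wrist_force: [-0.6, 0.1, -0.0]
opening: 0.0855
grasp_force: 0.0
```

Run:
```python
from h import *
c=cam('wrist','w2.png'); tilt(); print(c['xyz'],c['attitude'])
```

```text
q [-2.1000e-01 -1.0000e-02  1.2460e+01  1.0244e+02  1.0000e-02  2.8800e+00] p [ 0.4989 -0.0018  0.2981] rpy [1.7999e+02 3.0000e-02 1.7691e+02] zxy [0.0006 0.0002] op 0.085 F [-0.1 -0.4 -0.1] t 12.95
[0.41537201 0.00315379 0.44116643] [ 1.61025774e+02 -9.88257240e-02  8.69517476e+01]
```

View pics/w2.png

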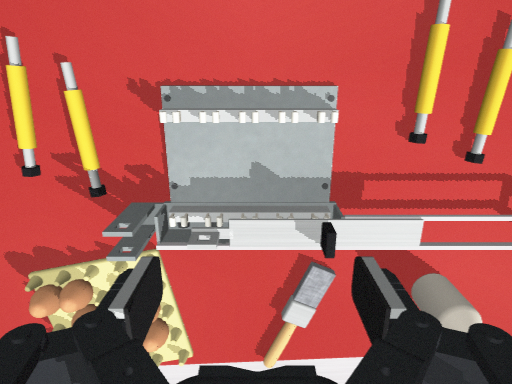

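Run:
```python
from h import *
np.set_printoptions(precision=4,suppress=True)
c=cam('wrist'); h=cv2.cvtColor(c['img'],cv2.COLOR_BGR2HSV)
m=cv2.inRange(h,(0,0,190),(180,40,255))
n,l,s,ce=cv2.connectedComponentsWithStats(m[100:130,150:350])
J=[]
for i in range(1,n):
    if s[i,4]>15:
        x,y,w,hh,a=s[i]; print((x+150,y+100,w,hh,a),onz(c,ce[i][0]+150,ce[i][1]+100,.049)[:2]); 
ys,xs=np.where(m[100:130,150:350]); P=np.array([onz(c,x+150,y+100,.049)[:2] for x,y in zip(xs,ys)]); ctr=P.mean(0)
w,V=np.linalg.eigh(np.cov((P-ctr).T)); d=V[:,1]*np.sign(V[1,1]); t=(P-ctr)@d
print('row',ctr,'mid',ctr+d*(t.min()+t.max())/2,np.ptp(t),np.degrees(np.arctan2(-d[0],d[1])))
g=cv2.inRange(h,(0,0,0),(180,255,60)); sub=g[212:262,312:342]; n,l,s,ce=cv2.connectedComponentsWithStats(sub); i=1+np.argmax(s[1:,4]); print('handle',s[i]+[312,212,0,0,0],ce[i]+[312,212])
x,y,w,hh,_=s[i]+[312,212,0,0,0]
cv2.imwrite('pics/h2.png',cv2.resize(c['img'][190:270,100:350],None,fx=3.2,fy=3.2,interpolation=cv2.INTER_CUBIC))
# plate corners (near edge) z=.008
for u,v in [(162,86),(337,86)]: print('corner',onz(c,u,v,.008))
# predicted handle
```

```text
(np.int32(159), np.int32(110), np.int32(158), np.int32(14), np.int32(1433)) [ 0.4591 -0.0241]
(np.int32(317), np.int32(110), np.int32(21), np.int32(20), np.int32(189)) [0.4659 0.0827]
row [ 0.4602 -0.0096] mid [ 0.4602 -0.0083] 0.20512120530448308 -3.219976586640721
handle [321 222  15  36 426] [328.0892 239.5258]
corner [ 0.4215 -0.1136  0.008 ]
corner [0.433  0.1023 0.008 ]
```

View pics/h2.png

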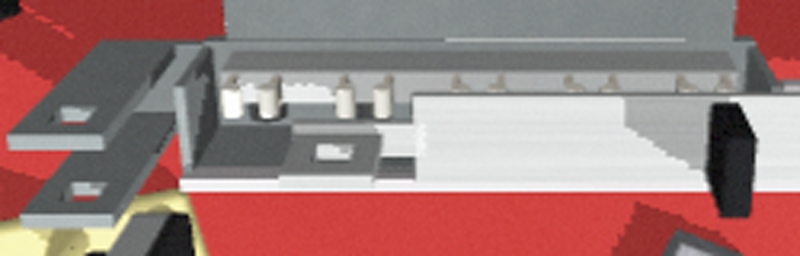

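```bash
cat >> h.py <<'E'
BO=np.array([.5262,-.0116]); BY=np.radians(-3.05)
def b2w(x,y,z): 
    c,s=np.cos(BY),np.sin(BY); return np.array([BO[0]+c*x-s*y,BO[1]+s*x+c*y,z])
def w2b(p):
    c,s=np.cos(BY),np.sin(BY); d=np.array(p[:2])-BO; return np.array([c*d[0]+s*d[1],-s*d[0]+c*d[1]])
E
python3 - <<'E'
from h import *
c=cam('wrist')
for yh in (.08,.09,.095,.1):
    Q=np.array([proj(c,b2w(.076+a,yh+b,z)) for a in(-.017,.017) for b in(-.006,.006) for z in(.061,.093)]); print(yh,Q.min(0),Q.max(0))
print('jaw edges pred', [proj(c,b2w(-.066,y,.049)).round(1) for y in (-.092,-.046,0,.046,.092)])
print('eyelet hole near pred',proj(c,b2w(.057,-.15,.078)),'far',proj(c,b2w(.089,-.15,.078)))
g=cv2.cvtColor(c['img'],cv2.COLOR_BGR2GRAY); print(g[115,155:345].tolist())
tilt(); print(w2b(st()[1]))
E
```

```text
0.08 [307.40612571 220.80412722] [323.33366369 258.26612306]
0.09 [315.25909818 220.79957844] [332.02877303 258.25977098]
0.095 [319.18535334 220.79730419] [336.37604438 258.25659515]
0.1 [323.11145446 220.79503003] [340.72312687 258.25341944]
jaw edges pred [array([168.6, 117.2]), array([208.6, 117.2]), array([248.5, 117.2]), array([288.4, 117.2]), array([328.3, 117.2])]
eyelet hole near pred [122.61175472 225.24732208] far [126.02427974 249.16771004]
[109, 109, 110, 91, 163, 240, 252, 253, 253, 253, 244, 225, 230, 235, 234, 234, 202, 204, 242, 252, 253, 253, 253, 245, 186, 185, 228, 234, 233, 233, 235, 234, 234, 234, 234, 235, 235, 233, 200, 184, 185, 179, 181, 181, 209, 242, 253, 253, 253, 253, 245, 234, 231, 232, 199, 184, 165, 204, 242, 252, 253, 253, 253, 234, 209, 227, 231, 233, 232, 231, 230, 231, 231, 231, 230, 230, 197, 180, 182, 178, 179, 177, 177, 144, 199, 242, 252, 253, 253, 253, 237, 228, 195, 178, 175, 177, 165, 203, 242, 252, 253, 253, 253, 230, 225, 229, 227, 229, 228, 226, 228, 227, 228, 229, 228, 194, 174, 175, 175, 178, 174, 176, 177, 170, 209, 241, 252, 253, 253, 252, 214, 177, 175, 175, 175, 175, 172, 206, 242, 252, 253, 253, 252, 239, 228, 230, 228, 228, 228, 229, 228, 229, 229, 229, 231, 192, 177, 174, 175, 178, 178, 165, 132, 174, 209, 242, 252, 253, 253, 252, 212, 174, 175, 173, 172, 157, 174, 211, 241, 252, 253, 253, 250, 180, 113, 115, 113, 112, 111, 115]
q [-2.1000e-01 -0.0000e+00  1.2470e+01  1.0244e+02  1.0000e-02  2.8400e+00] p [ 0.4989 -0.0018  0.298 ] rpy [1.7999e+02 2.0000e-02 1.7695e+02] zxy [0.0004 0.0002] op 0.0855 F [-0.2 -1.1 -0.7] t 13.05
[-0.02773593  0.00836947]
```

Emit:
play_rows:
  steps:
    - [[-0.0208,0.0175,0.0296,0],[-0.0208,0.0175,0.0296,0],[-0.0208,0.0175,0.0296,0],[-0.0208,0.0175,0.0296,0],[-0.0208,0.0175,0.0296,0]]
  gripper: 0.05

```text
time: 13.47
ee_pos: [0.6082, 0.0811, 0.1486]
tcp_rot: [180.0, 0.0, 177.0]
wrist_force: [-0.1, -0.0, 0.9]
opening: 0.0501
grasp_force: 0.0
```

Emit:
play_rows:
  steps:
    - [[0,0,0.0164,0],[0,0,0.0164,0],[0,0,0.0164,0],[0,0,0.0164,0],[0,0,0.0164,0]]

```text
time: 13.88
ee_pos: [0.6073, 0.0804, 0.067]
tcp_rot: [180.0, -0.0, 177.0]
wrist_force: [0.6, -0.4, -0.7]
opening: 0.05
grasp_force: 0.0
```

Emit:
play_rows:
  steps:
    - [[0,0,0,0],[0,0,0,0],[0,0,0,0],[0,0,0,0],[0,0,0,0]]
  gripper: 0.0
  squeeze: 40

```text
time: 14.3
ee_pos: [0.6078, 0.0802, 0.0693]
tcp_rot: [180.0, 0.1, 177.0]
wrist_force: [-0.5, -0.8, 3.2]
opening: 0.0115
grasp_force: 41.8
```

Emit:
play_rows:
  steps:
    - [[0,0,0,0],[0,0,0,0],[0,0,0,0],[0,0,0,0],[0,0,0,0]]

```text
time: 14.72
ee_pos: [0.6078, 0.0803, 0.0693]
tcp_rot: [180.0, 0.1, 177.0]
wrist_force: [-1.9, -1.2, 6.4]
opening: 0.0114
grasp_force: 42.3
```

Emit:
play_rows:
  steps:
    - [[0,0.0188,0,0],[0,0.0188,0,0],[0,0.0188,0,0],[0,0.0188,0,0],[0,0.0188,0,0]]

```text
time: 15.13
ee_pos: [0.613, 0.1748, 0.0693]
tcp_rot: [180.0, 0.1, 177.0]
wrist_force: [0.4, -2.2, 4.3]
opening: 0.0114
grasp_force: 42.3
```

Emit:
play_rows:
  steps:
    - [[0,0.0188,0,0],[0,0.0188,0,0],[0,0.0188,0,0],[0,0.0168,0,0],[0,0.0128,0,0]]

```text
time: 15.55
ee_pos: [0.6177, 0.2615, 0.0693]
tcp_rot: [179.9, 0.2, 177.0]
wrist_force: [1.3, -3.2, 6.6]
opening: 0.0113
grasp_force: 42.4
```

```bash
sed -i 's/BO=np.array.*; BY/BO=np.array([.5262,-.0108]); BY/' h.py
python3 - <<'E'
from h import *
tilt(); print(w2b(st()[1]))
E
```

```text
q [ 2.295e+01  2.123e+01  1.140e+01  8.000e+01 -2.000e-02  2.591e+01] p [0.6177 0.2615 0.0693] rpy [1.7995e+02 1.6000e-01 1.7704e+02] zxy [0.0029 0.0008] op 0.0113 F [ 1.3 -3.2  6.6] t 15.55
[0.07686231 0.27674787]
```

Emit:
play_rows:
  steps:
    - [[0,0.002,0,0],[0,0.002,0,0],[0,0.0015,0,0],[0,0.001,0,0],[0,0.001,0,0]]

```text
time: 15.97
ee_pos: [0.618, 0.2674, 0.0693]
tcp_rot: [180.0, 0.1, 177.0]
wrist_force: [-0.2, -8.6, 7.7]
opening: 0.0119
grasp_force: 42.6
```

Emit:
play_rows:
  steps:
    - [[0,0.001,0,0],[0,0.001,0,0],[0,0.001,0,0],[0,0.001,0,0],[0,0.001,0,0]]

```text
time: 16.38
ee_pos: [0.618, 0.2675, 0.0692]
tcp_rot: [-179.5, 0.1, 176.8]
wrist_force: [-2.8, -31.8, 12.0]
opening: 0.0109
grasp_force: 43.6
```

Run:
```python
from h import *
tilt(); print(w2b(st()[1]))
```

```text
q [23.61 21.91 12.28 80.49 -0.47 26.79] p [0.618  0.2675 0.0692] rpy [-1.7953e+02  1.1000e-01  1.7682e+02] zxy [ 0.0014 -0.0084] op 0.0109 F [ -2.8 -31.8  12. ] t 16.3833
[0.07682403 0.28283588]
```

Emit:
play_rows:
  steps:
    - [[0,-0.001,0,0],[0,-0.001,0,0],[0,-0.001,0,0],[0,-0.001,0,0],[0,-0.001,0,0]]

```text
time: 16.8
ee_pos: [0.618, 0.2674, 0.0693]
tcp_rot: [179.9, 0.1, 177.0]
wrist_force: [0.6, 1.3, 4.9]
opening: 0.0112
grasp_force: 42.4
```

Emit:
play_rows:
  steps:
    - [[0,0,0,0],[0,0,0,0],[0,0,0,0],[0,0,0,0],[0,0,0,0]]
  gripper: 0.05

```text
time: 17.22
ee_pos: [0.617, 0.2677, 0.0678]
tcp_rot: [180.0, -0.0, 177.0]
wrist_force: [0.1, -0.7, -0.2]
opening: 0.0502
grasp_force: 0.0
```

Emit:
play_rows:
  steps:
    - [[0,0,-0.03,0],[0,0,-0.03,0],[0,0,-0.03,0],[0,0,-0.03,0],[0,0,-0.03,0]]

```text
time: 17.63
ee_pos: [0.6168, 0.2675, 0.2195]
tcp_rot: [180.0, 0.0, 177.0]
wrist_force: [1.1, 0.6, -0.0]
opening: 0.0498
grasp_force: 0.0
```

Emit:
play_rows:
  steps:
    - [[0.034,0.0047,0,0],[0.034,0.0047,0,0],[0.034,0.0047,0,0],[0.034,0.0047,0,0],[0.034,0.0047,0,0]]

```text
time: 18.05
ee_pos: [0.447, 0.2998, 0.2178]
tcp_rot: [180.0, 0.0, 177.0]
wrist_force: [0.8, 1.0, 1.1]
opening: 0.05
grasp_force: 0.0
```

Emit:
play_rows:
  steps:
    - [[0,0,0,0],[0,0,0,0],[0,0,0,0],[0,0,0,0],[0,0,0,0]]

```text
time: 18.47
ee_pos: [0.4494, 0.2996, 0.2176]
tcp_rot: [-180.0, -0.0, 177.0]
wrist_force: [-0.5, -0.6, -0.3]
opening: 0.0499
grasp_force: 0.0
```

```bash
cat >> h.py <<'E'
def show(n='wrist'):
    c=cam(n)
    for r in rollers(c):
        if r[2]>.06 and abs(r[0][1])<.6: print(n,'w',r[0].round(4),'bed',w2b(r[0]).round(4),'yaw',round(r[1],2),'L %.3f W %.3f'%r[2:4],np.round(r[4]),'px',np.round(r[6]))
    return c
E
python3 - <<'E'
from h import *
tilt(); show('wrist'); show('scene')
E
```

```text
q [33.69  3.34  6.82 93.49 -0.   36.71] p [0.4494 0.2996 0.2176] rpy [-1.7999e+02 -1.0000e-02  1.7698e+02] zxy [-0.0001 -0.0001] op 0.0499 F [-0.5 -0.6 -0.3] t 18.4667
wrist w [0.4194 0.2149] bed [-0.1186  0.2197] yaw -5.62 L 0.101 W 0.020 [199.  38.] px [173. 134.]
wrist w [0.4296 0.4065] bed [-0.1187  0.4116] yaw 2.29 L 0.102 W 0.020 [222.  40.] px [357. 134.]
wrist w [0.4505 0.296 ] bed [-0.0919  0.3023] yaw -8.5 L 0.103 W 0.019 [230.  55.] px [253. 159.]
scene w [0.4306 0.4058] bed [-0.1177  0.4109] yaw 1.25 L 0.101 W 0.023 [136.  23.] px [313. 100.]
scene w [0.4516 0.2952] bed [-0.0908  0.3016] yaw -9.06 L 0.103 W 0.021 [134.  17.] px [294. 121.]
scene w [0.4192 0.2142] bed [-0.1188  0.219 ] yaw -6.29 L 0.103 W 0.020 [132.  21.] px [268. 129.]
scene w [ 0.4682 -0.223 ] bed [-0.0466 -0.215 ] yaw 1.33 L 0.102 W 0.017 [148.  17.] px [159. 225.]
scene w [ 0.4364 -0.2931] bed [-0.0746 -0.2866] yaw -7.61 L 0.102 W 0.018 [149.  20.] px [129. 233.]
```

Emit:
play_rows:
  steps:
    - [[-0.0002,-0.0007,0.034,0.02],[-0.0002,-0.0007,0.034,0.02],[-0.0002,-0.0007,0.034,0.02],[-0.0002,-0.0007,0.034,0.02],[-0.0002,-0.0007,0.034,0.02]]

```text
time: 18.98
ee_pos: [0.4495, 0.2958, 0.0463]
tcp_rot: [180.0, 0.0, 171.2]
wrist_force: [0.3, 0.3, 0.6]
opening: 0.0502
grasp_force: 0.0
```

Emit:
play_rows:
  steps:
    - [[0,0,0.0089,0],[0,0,0.0089,0],[0,0,0.0089,0],[0,0,0.0089,0],[0,0,0.0089,0]]

```text
time: 19.4
ee_pos: [0.4503, 0.2969, 0.0044]
tcp_rot: [179.9, 0.1, 171.3]
wrist_force: [0.1, 0.9, 0.4]
opening: 0.05
grasp_force: 0.0
```

Emit:
play_rows:
  steps:
    - [[0,0,0,0],[0,0,0,0],[0,0,0,0],[0,0,0,0],[0,0,0,0]]
  gripper: 0.0
  squeeze: 80

```text
time: 19.82
ee_pos: [0.4497, 0.2966, 0.0044]
tcp_rot: [179.9, 0.1, 171.3]
wrist_force: [-0.4, -0.6, 3.8]
opening: 0.0171
grasp_force: 78.6
```

Emit:
play_rows:
  steps:
    - [[0,0,0,0],[0,0,0,0],[0,0,-0.005,0],[0,0,-0.01,0],[0,0,-0.02,0]]

```text
time: 20.23
ee_pos: [0.448, 0.2954, 0.0372]
tcp_rot: [-179.9, -0.2, 171.3]
wrist_force: [-0.1, 0.1, -1.0]
opening: 0.0169
grasp_force: 80.1
```

Emit:
play_rows:
  steps:
    - [[0,0,-0.025,-0.02],[0,0,-0.025,-0.02],[0,0,-0.025,-0.02],[0,0,-0.01,-0.02],[0,0,-0.001,-0.02]]

```text
time: 20.65
ee_pos: [0.4502, 0.2969, 0.1273]
tcp_rot: [179.8, 0.2, 177.1]
wrist_force: [-0.3, 0.4, -0.8]
opening: 0.0172
grasp_force: 80.2
```

Run:
```python
from h import *
tilt(); c=show('wrist'); show('scene'); cv2.imwrite('pics/g1.png',c['img'])
```

```text
q [33.4   2.43 -4.09 83.22  0.   36.29] p [0.4502 0.2969 0.1273] rpy [179.85   0.2  177.11] zxy [0.0037 0.0025] op 0.0172 F [-0.3  0.4 -0.8] t 20.65
wrist w [0.4189 0.2149] bed [-0.1192  0.2197] yaw -5.71 L 0.103 W 0.021 [171.  83.] px [149. 150.]
wrist w [0.429  0.4065] bed [-0.1193  0.4115] yaw 2.25 L 0.104 W 0.021 [224.  73.] px [393. 150.]
wrist w [0.5262 0.2943] bed [-0.0162  0.3047] yaw 176.93 L 0.211 W 0.038 [239. 254.] px [257. 262.]
scene w [0.4146 0.4049] bed [-0.1336  0.4092] yaw -175.83 L 0.119 W 0.034 [ 46. 127.] px [309.  98.]
scene w [0.4202 0.2141] bed [-0.1179  0.219 ] yaw -6.38 L 0.102 W 0.020 [142.  19.] px [268. 129.]
scene w [ 0.4681 -0.2232] bed [-0.0467 -0.2152] yaw 1.43 L 0.102 W 0.018 [151.  15.] px [159. 225.]
scene w [ 0.436 -0.293] bed [-0.0751 -0.2866] yaw -7.72 L 0.102 W 0.018 [152.  21.] px [129. 233.]
```

View pics/g1.png

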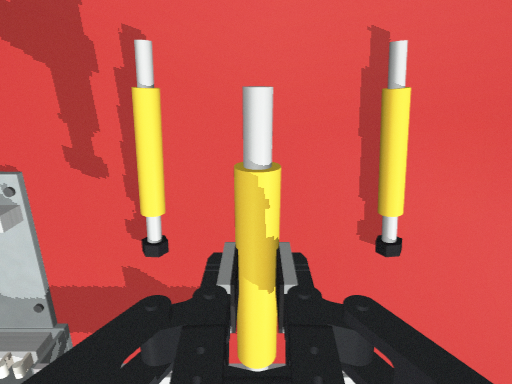

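Run:
```python
from h import *
c=cam('wrist'); o,p,M=st()
m=ymask(c)
for v in (164,166,168,175,185,200):
    xs=np.where(m[v,200:320])[0]+200
    if len(xs)==0: continue
    for z in (.130,.135): 
        q=onz(c,(xs.min()+xs.max())/2,v,z); print(v,xs.min(),xs.max(),z,'tool',(M.T@(q-p)).round(4), 'w mm',(xs.max()-xs.min()+1)/K(c)*(rot(c).T@(q-np.array(c['xyz'])))[2]*1000)
print('cam in tool',M.T@(np.array(c['xyz'])-p))
# axle near end
g=cv2.cvtColor(c['img'],cv2.COLOR_BGR2HSV); s=g[:,258,1]; v0=np.where(s[60:130]<80)[0][0]+60; q=onz(c,258,v0,.134); print('axle end row',v0,(M.T@(q-p)).round(4))
```

```text
164 236 278 0.13 tool [ 0.048   0.001  -0.0069] w mm 18.118362040003316
164 236 278 0.135 tool [ 0.0493  0.001  -0.0119] w mm 17.45707387492298
166 235 280 0.13 tool [ 0.0472  0.0012 -0.0069] w mm 19.421239336854764
166 235 280 0.135 tool [ 0.0485  0.0012 -0.0119] w mm 18.71239845508528
168 235 280 0.13 tool [ 0.0463  0.0012 -0.0069] w mm 19.46015507026796
168 235 280 0.135 tool [ 0.0477  0.0012 -0.0119] w mm 18.749893833066526
175 235 280 0.13 tool [ 0.0432  0.0012 -0.0069] w mm 19.59759696884237
175 235 280 0.135 tool [ 0.0447  0.0012 -0.0119] w mm 18.882319345462502
185 235 279 0.13 tool [ 0.0387  0.001  -0.0069] w mm 19.366921539088
185 235 279 0.135 tool [ 0.0404  0.001  -0.0119] w mm 18.660063160854822
200 235 279 0.13 tool [ 0.0318  0.001  -0.0069] w mm 19.667612800365774
200 235 279 0.135 tool [ 0.0337  0.001  -0.0119] w mm 18.949779722985557
cam in tool [ 0.08341039  0.00053554 -0.14380483]
axle end row 86 [ 0.0795  0.0013 -0.0108]
```

Emit:
play_rows:
  steps:
    - [[-0.0091,-0.0305,0,0],[-0.0091,-0.0305,0,0],[-0.0091,-0.0305,0,0],[-0.0091,-0.0305,0,0],[-0.0091,-0.0305,0,0]]

```text
time: 21.22
ee_pos: [0.486, 0.14, 0.1225]
tcp_rot: [-180.0, -0.1, 177.0]
wrist_force: [1.1, 0.1, -1.2]
opening: 0.0167
grasp_force: 80.3
```

Emit:
play_rows:
  steps:
    - [[-0.0091,-0.0305,0,0],[-0.0091,-0.0305,0,0],[-0.0091,-0.0305,0,0],[-0.0091,-0.0305,0,0],[-0.0091,-0.0305,0,0]]

```text
time: 21.63
ee_pos: [0.5235, -0.0147, 0.1225]
tcp_rot: [180.0, -0.2, 177.0]
wrist_force: [-0.2, 0.0, -0.8]
opening: 0.0171
grasp_force: 80.3
```

Emit:
play_rows:
  steps:
    - [[0,0,0.01,0],[0,0,0.01,0],[0,0,0.01,0],[0,0,0.005,0],[0,0,0,0]]

```text
time: 22.05
ee_pos: [0.523, -0.0121, 0.0871]
tcp_rot: [180.0, -0.2, 177.1]
wrist_force: [-1.3, 0.8, -0.8]
opening: 0.0169
grasp_force: 80.4
```

```bash
sed -i 's/BO=np.array.*; BY/BO=np.array([.5262,-.0128]); BY/' h.py
python3 - <<'E'
from h import *
tilt(); print(w2b(st()[1])); c=cam('wrist'); s=cam('side'); sc=cam('scene')
a=cv2.resize(c['img'][30:330,110:410],(600,600)); b=cv2.resize(s['img'][150:270,160:280],(600,600),interpolation=cv2.INTER_CUBIC)
cv2.imwrite('pics/p1.png',cv2.resize(np.hstack([a,b]),(800,400)))
E
```

```text
q [-1.330e+00  1.140e+00 -9.860e+00  7.918e+01  2.000e-02  1.560e+00] p [ 0.523  -0.0121  0.0871] rpy [179.99  -0.19 177.11] zxy [-0.0032  0.0004] op 0.0169 F [-1.3  0.8 -0.8] t 22.05
[-0.0032251  0.0005328]
```

View pics/p1.png

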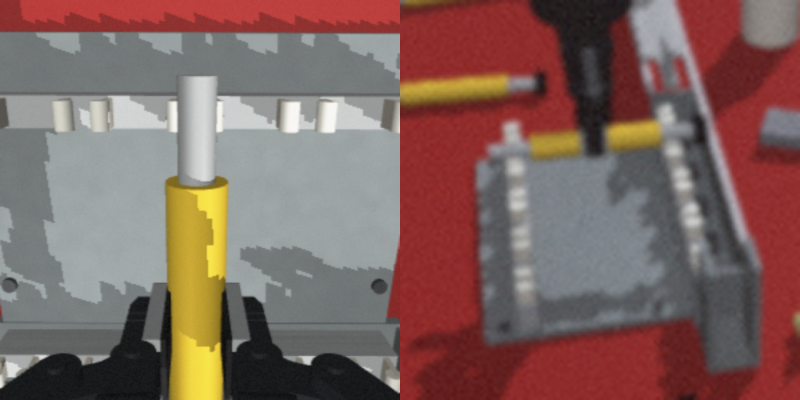

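Emit:
play_rows:
  steps:
    - [[-0.0003,-0.0001,0.0075,0],[-0.0003,-0.0001,0.0075,0],[-0.0003,-0.0001,0.0075,0],[-0.0003,-0.0001,0.0075,0],[-0.0003,0,0.0075,0]]
  squeeze: 110

```text
time: 22.62
ee_pos: [0.5256, -0.0136, 0.0509]
tcp_rot: [180.0, -0.0, 177.0]
wrist_force: [0.5, -0.1, 0.3]
opening: 0.0153
grasp_force: 109.1
```

Emit:
play_rows:
  steps:
    - [[0,0,0.0035,0],[0,0,0.0035,0],[0,0,0.0035,0],[0,0,0.0035,0],[0,0,0.0035,0]]

```text
time: 23.03
ee_pos: [0.5264, -0.0134, 0.0348]
tcp_rot: [180.0, 0.1, 177.0]
wrist_force: [0.8, 1.8, -3.4]
opening: 0.0159
grasp_force: 109.5
```

Emit:
play_rows:
  steps:
    - [[0,0,0.001,0],[0,0,0.0005,0],[0,0,0,0],[0,0,0,0],[0,0,0,0]]

```text
time: 23.45
ee_pos: [0.5256, -0.0136, 0.0328]
tcp_rot: [180.0, -0.0, 177.0]
wrist_force: [0.3, 1.6, -2.9]
opening: 0.0162
grasp_force: 109.6
```

Run:
```python
from h import *
tilt(); print(w2b(st()[1]))
```

```text
q [-1.490e+00  2.640e+00 -1.441e+01  7.297e+01  2.000e-02  1.490e+00] p [ 0.5256 -0.0136  0.0328] rpy [ 1.7998e+02 -2.0000e-02  1.7703e+02] zxy [-0.0003  0.0003] op 0.0162 F [ 0.3  1.6 -2.9] t 23.45
[-0.00056173 -0.0007923 ]
```

Emit:
play_rows:
  steps:
    - [[0,0,0.0006,0],[0,0,0.0006,0],[0,0,0.0006,0],[0,0,0,0],[0,0,0,0]]

```text
time: 23.87
ee_pos: [0.5259, -0.0136, 0.0324]
tcp_rot: [180.0, 0.1, 177.0]
wrist_force: [-5.2, 0.4, 9.7]
opening: 0.0158
grasp_force: 110.5
```

Emit:
play_rows:
  steps:
    - [[0,0,0.0006,0],[0,0,0.0006,0],[0,0,0.0006,0],[0,0,0,0],[0,0,0,0]]

```text
time: 24.28
ee_pos: [0.526, -0.0136, 0.0322]
tcp_rot: [180.0, 0.1, 177.0]
wrist_force: [-10.9, 1.1, 23.0]
opening: 0.0157
grasp_force: 112.2
```

Run:
```python
from h import *
tilt(); c=cam('wrist'); s=cam('side'); sc=cam('scene')
a=cv2.resize(c['img'][30:330,110:410],(400,400)); b=cv2.resize(s['img'][150:270,160:280],(400,400),interpolation=cv2.INTER_CUBIC)
cv2.imwrite('pics/p2.png',np.hstack([a,b]))
```

```text
q [-1.490e+00  2.570e+00 -1.454e+01  7.277e+01  1.000e-02  1.480e+00] p [ 0.526  -0.0136  0.0322] rpy [1.7999e+02 1.2000e-01 1.7703e+02] zxy [0.002  0.0001] op 0.0157 F [-10.9   1.1  23. ] t 24.2833
```

View pics/p2.png

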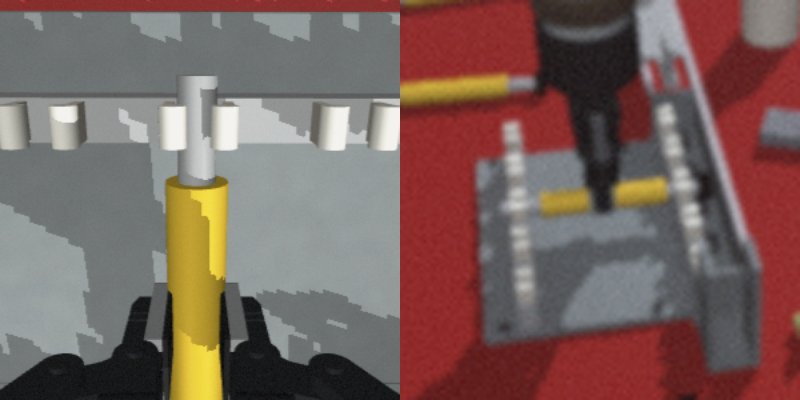

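Emit:
play_rows:
  steps:
    - [[0,0,-0.001,0],[0,0,-0.001,0],[0,0,-0.001,0],[0,0,0,0],[0,0,0,0]]

```text
time: 24.85
ee_pos: [0.526, -0.0136, 0.0325]
tcp_rot: [180.0, 0.0, 177.0]
wrist_force: [0.7, 0.1, 1.8]
opening: 0.0154
grasp_force: 110.3
```

Emit:
play_rows:
  steps:
    - [[0,0,0,0],[0,0,0,0],[0,0,0,0],[0,0,0,0],[0,0,0,0]]
  gripper: 0.034

```text
time: 25.27
ee_pos: [0.5258, -0.0136, 0.0323]
tcp_rot: [180.0, 0.0, 177.0]
wrist_force: [-0.4, 0.3, 1.0]
opening: 0.0342
grasp_force: 0.0
```

Emit:
play_rows:
  steps:
    - [[0,0,-0.02,0],[0,0,-0.02,0],[0,0,-0.02,0],[0,0,-0.02,0],[0,0,-0.02,0]]

```text
time: 25.68
ee_pos: [0.5257, -0.0136, 0.1333]
tcp_rot: [180.0, 0.0, 177.0]
wrist_force: [0.6, 0.7, -0.4]
opening: 0.0339
grasp_force: 0.0
```

Emit:
play_rows:
  steps:
    - [[0.0119,0.0222,0,0],[0.0119,0.0222,0,0],[0.0119,0.0222,0,0],[0.0119,0.0222,0,0],[0.0119,0.0222,0,0]]
  gripper: 0.05

```text
time: 26.1
ee_pos: [0.4715, 0.1012, 0.1324]
tcp_rot: [180.0, 0.0, 177.0]
wrist_force: [-0.0, -0.2, 0.4]
opening: 0.0499
grasp_force: 0.0
```

Emit:
play_rows:
  steps:
    - [[0.0119,0.0222,0,0],[0.0119,0.0222,0,0],[0.0119,0.0222,0,0],[0.0119,0.0222,0,0],[0.0119,0.0222,0,0]]

```text
time: 26.52
ee_pos: [0.4178, 0.2153, 0.1325]
tcp_rot: [180.0, 0.0, 177.0]
wrist_force: [0.9, 0.9, 0.2]
opening: 0.0501
grasp_force: 0.0
```

Emit:
play_rows:
  steps:
    - [[0,0,0,0.0098],[0,0,0,0.0098],[0,0,0,0.0098],[0,0,0,0.0098],[0,0,0,0.0098]]

```text
time: 26.93
ee_pos: [0.4188, 0.2135, 0.1324]
tcp_rot: [180.0, 0.0, 174.1]
wrist_force: [0.5, -0.1, 0.3]
opening: 0.0502
grasp_force: 0.0
```

Run:
```python
from h import *
tilt(); c=show('wrist'); show('scene')
```

```text
q [ 27.02  -6.81 -12.5   84.3   -0.    32.92] p [0.4188 0.2135 0.1324] rpy [1.8000e+02 1.0000e-02 1.7409e+02] zxy [0.0002 0.0001] op 0.0502 F [ 0.5 -0.1  0.3] t 26.9333
wrist w [0.4292 0.4064] bed [-0.1191  0.4134] yaw 2.64 L 0.107 W 0.024 [196. 113.] px [492. 171.]
wrist w [0.4194 0.2146] bed [-0.1187  0.2214] yaw -5.61 L 0.104 W 0.019 [215.  98.] px [257. 182.]
wrist w [ 0.545  -0.0368] bed [ 0.02   -0.0229] yaw 167.12 L 0.112 W 0.031 [204. 999.] px [ 13. 331.]
scene w [0.43  0.406] bed [-0.1183  0.4131] yaw 0.8 L 0.104 W 0.023 [138.  23.] px [313. 100.]
scene w [0.4196 0.2143] bed [-0.1185  0.2211] yaw -6.15 L 0.102 W 0.020 [135.  18.] px [268. 129.]
scene w [ 0.5125 -0.0008] bed [-0.0143  0.0113] yaw -3.42 L 0.103 W 0.019 [180.  38.] px [235. 187.]
scene w [ 0.4686 -0.2232] bed [-0.0463 -0.2131] yaw 1.33 L 0.104 W 0.018 [151.  17.] px [159. 225.]
scene w [ 0.4362 -0.293 ] bed [-0.075  -0.2846] yaw -7.68 L 0.102 W 0.018 [151.  20.] px [129. 233.]
```

Emit:
play_rows:
  steps:
    - [[0,0,0.02,0],[0,0,0.02,0],[0,0,0.02,0],[0,0,0.02,0],[0,0,0.02,0]]

```text
time: 27.45
ee_pos: [0.4186, 0.2139, 0.0315]
tcp_rot: [180.0, 0.0, 174.2]
wrist_force: [-0.4, -0.8, -0.7]
opening: 0.0499
grasp_force: 0.0
```

Emit:
play_rows:
  steps:
    - [[0,0,0.0056,0],[0,0,0.0056,0],[0,0,0.0056,0],[0,0,0.0056,0],[0,0,0.0056,0]]

```text
time: 27.87
ee_pos: [0.4191, 0.2146, 0.0048]
tcp_rot: [179.9, 0.1, 174.2]
wrist_force: [0.8, 0.0, 0.5]
opening: 0.0499
grasp_force: 0.0
```

Emit:
play_rows:
  steps:
    - [[0,0,0,0],[0,0,0,0],[0,0,0,0],[0,0,0,0],[0,0,0,0]]
  gripper: 0.0
  squeeze: 110

```text
time: 28.28
ee_pos: [0.4188, 0.2146, 0.0052]
tcp_rot: [179.9, 0.1, 174.2]
wrist_force: [-0.6, -0.9, 5.9]
opening: 0.0162
grasp_force: 108.1
```

Emit:
play_rows:
  steps:
    - [[0,0,0,0],[0,0,0,0],[0,0,-0.005,0],[0,0,-0.01,0],[0,0,-0.02,0]]

```text
time: 28.7
ee_pos: [0.4173, 0.2137, 0.0385]
tcp_rot: [-179.9, -0.2, 174.2]
wrist_force: [0.6, 0.4, -0.8]
opening: 0.0157
grasp_force: 107.9
```

Emit:
play_rows:
  steps:
    - [[0,0,-0.025,-0.0098],[0,0,-0.025,-0.0098],[0,0,-0.025,-0.0098],[0,0,-0.008,-0.0098],[0,0,0,-0.0098]]

```text
time: 29.12
ee_pos: [0.4195, 0.2149, 0.125]
tcp_rot: [179.9, 0.2, 177.1]
wrist_force: [0.6, -0.6, -0.4]
opening: 0.0159
grasp_force: 107.9
```

Emit:
play_rows:
  steps:
    - [[-0.0119,-0.0174,0,0],[-0.0119,-0.0174,0,0],[-0.0119,-0.0174,0,0],[-0.0119,-0.0174,0,0],[-0.0119,-0.0174,0,0]]

```text
time: 29.53
ee_pos: [0.4731, 0.1233, 0.1208]
tcp_rot: [-180.0, -0.1, 177.1]
wrist_force: [0.2, -0.4, -0.9]
opening: 0.016
grasp_force: 108.0
```

Emit:
play_rows:
  steps:
    - [[-0.0119,-0.0174,0,0],[-0.0119,-0.0174,0,0],[-0.0119,-0.0174,0,0],[-0.0119,-0.0174,0,0],[-0.0119,-0.0174,0,0]]

```text
time: 29.95
ee_pos: [0.528, 0.0333, 0.1206]
tcp_rot: [-180.0, -0.1, 177.0]
wrist_force: [0.1, 0.0, -0.9]
opening: 0.0159
grasp_force: 108.0
```

Emit:
play_rows:
  steps:
    - [[0,0,0.007,0],[0,0,0.007,0],[0,0,0.007,0],[0,0,0.007,0],[0,0,0,0]]

```text
time: 30.37
ee_pos: [0.5269, 0.035, 0.0921]
tcp_rot: [-180.0, -0.2, 177.1]
wrist_force: [-0.3, -1.2, -1.3]
opening: 0.0158
grasp_force: 108.1
```

```bash
cat >> h.py <<'E'
def held():
    c=cam('wrist'); o,p,M=st(); tilt(); print('bed tcp',w2b(p).round(4)); m=ymask(c); z=p[2]+.006
    vs=[v for v in range(100,260) if m[v,235:281].sum()/255>=36]
    for v in (vs[0]+1,vs[0]+30):
        xs=np.where(m[v,200:320])[0]+200; q=onz(c,(xs.min()+xs.max())/2,v,z); print('row',v,xs.min(),xs.max(),'tool',(M.T@(q-p)).round(4))
    return c
E
python3 - <<'E'
from h import *
held()
E
```

```text
q [ 3.790e+00  1.680e+00 -8.640e+00  7.977e+01  1.000e-02  6.700e+00] p [0.5273 0.035  0.0931] rpy [ 1.8000e+02 -1.0000e-01  1.7709e+02] zxy [-0.0018  0.0001] op 0.0159 F [ 0.5  0.5 -0.3] t 30.4167
bed tcp [-0.0015  0.0478]
row 171 235 279 tool [ 0.0459  0.0008 -0.0059]
row 200 235 279 tool [ 0.0329  0.0008 -0.0059]
```

Emit:
play_rows:
  steps:
    - [[0.0002,-0.0003,0.0086,0],[0.0002,-0.0003,0.0086,0],[0.0002,-0.0003,0.0086,0],[0.0002,-0.0003,0.0086,0],[0.0002,0,0.0086,0]]

```text
time: 30.83
ee_pos: [0.527, 0.0332, 0.0502]
tcp_rot: [180.0, -0.0, 177.0]
wrist_force: [-0.1, 0.1, -0.9]
opening: 0.0162
grasp_force: 108.1
```

Emit:
play_rows:
  steps:
    - [[0,0,0.0035,0],[0,0,0.0035,0],[0,0,0.0035,0],[0,0,0.0035,0],[0,0,0.0035,0]]

```text
time: 31.25
ee_pos: [0.5274, 0.0331, 0.0337]
tcp_rot: [180.0, 0.0, 177.0]
wrist_force: [0.4, -2.0, -1.6]
opening: 0.0157
grasp_force: 108.2
```

Emit:
play_rows:
  steps:
    - [[0,0,0.001,0],[0,0,0.001,0],[0,0,0.001,0],[0,0,0.0005,0],[0,0,0,0]]

```text
time: 31.67
ee_pos: [0.5274, 0.0331, 0.0329]
tcp_rot: [180.0, 0.1, 177.0]
wrist_force: [-9.4, -2.0, 23.1]
opening: 0.0156
grasp_force: 110.6
```

Run:
```python
from h import *
held()
```

```text
q [  3.6    2.87 -14.16  72.86   0.     6.57] p [0.5275 0.0331 0.0329] rpy [1.7999e+02 1.1000e-01 1.7702e+02] zxy [0.0019 0.0001] op 0.0156 F [-9.4 -1.7 23.8] t 31.7167
bed tcp [-0.0012  0.046 ]
row 171 234 279 tool [ 0.0454  0.0006 -0.0061]
row 200 235 279 tool [ 0.0322  0.0008 -0.0061]
```

Emit:
play_rows:
  steps:
    - [[0,0,-0.001,0],[0,0,-0.001,0],[0,0,-0.001,0],[0,0,0,0],[0,0,0,0]]

```text
time: 32.13
ee_pos: [0.5272, 0.0333, 0.0332]
tcp_rot: [180.0, -0.0, 177.0]
wrist_force: [1.1, 0.6, 1.2]
opening: 0.016
grasp_force: 108.8
```

Emit:
play_rows:
  steps:
    - [[0,0,0,0],[0,0,0,0],[0,0,0,0],[0,0,0,0],[0,0,0,0]]
  gripper: 0.034

```text
time: 32.55
ee_pos: [0.5272, 0.0332, 0.0333]
tcp_rot: [180.0, 0.0, 177.0]
wrist_force: [-0.3, 0.2, -0.5]
opening: 0.0339
grasp_force: 0.0
```

Emit:
play_rows:
  steps:
    - [[0,0,-0.02,0],[0,0,-0.02,0],[0,0,-0.02,0],[0,0,-0.02,0],[0,0,-0.02,0]]

```text
time: 32.97
ee_pos: [0.5271, 0.0332, 0.1343]
tcp_rot: [180.0, 0.0, 177.0]
wrist_force: [0.6, 0.5, 0.2]
opening: 0.034
grasp_force: 0.0
```

Emit:
play_rows:
  steps:
    - [[0.0117,0.0367,0,0],[0.0117,0.0367,0,0],[0.0117,0.0367,0,0],[0.0117,0.0367,0,0],[0.0117,0.0367,0,0]]
  gripper: 0.05

```text
time: 33.38
ee_pos: [0.4776, 0.221, 0.1336]
tcp_rot: [180.0, 0.0, 177.0]
wrist_force: [1.3, -0.2, 0.4]
opening: 0.0497
grasp_force: 0.0
```

Emit:
play_rows:
  steps:
    - [[0.0117,0.0367,0,0],[0.0117,0.0367,0,0],[0.0117,0.0367,0,0],[0.0117,0.0367,0,0],[0.0117,0.0367,0,0]]

```text
time: 33.8
ee_pos: [0.4285, 0.4076, 0.1335]
tcp_rot: [180.0, 0.0, 177.0]
wrist_force: [1.2, 0.2, -0.5]
opening: 0.05
grasp_force: 0.0
```

Emit:
play_rows:
  steps:
    - [[0,0,0,-0.0174],[0,0,0,-0.0174],[0,0,0,-0.0174],[0,0,0,-0.0174],[0,0,0,-0.0174]]

```text
time: 34.22
ee_pos: [0.4299, 0.4047, 0.1336]
tcp_rot: [180.0, 0.0, -178.0]
wrist_force: [0.8, -0.4, -0.3]
opening: 0.0501
grasp_force: 0.0
```

Run:
```python
from h import *
tilt(); c=show('wrist'); show('scene')
```

```text
q [ 4.327e+01  9.630e+00  4.410e+00  8.476e+01 -1.000e-02  4.125e+01] p [0.4299 0.4047 0.1336] rpy [ 1.7999e+02  2.0000e-02 -1.7798e+02] zxy [0.0004 0.0002] op 0.0501 F [ 0.8 -0.4 -0.3] t 34.2167
wrist w [0.4294 0.4066] bed [-0.119   0.4137] yaw 2.09 L 0.104 W 0.019 [224. 109.] px [258. 180.]
scene w [0.4316 0.4058] bed [-0.1168  0.413 ] yaw 0.8 L 0.102 W 0.023 [137.  19.] px [313. 100.]
scene w [0.5133 0.0475] bed [-0.0161  0.0595] yaw -3.76 L 0.104 W 0.019 [171.  33.] px [248. 177.]
scene w [ 5.118e-01 -4.000e-04] bed [-0.015   0.0116] yaw -3.38 L 0.103 W 0.019 [178.  38.] px [235. 187.]
scene w [ 0.4684 -0.2233] bed [-0.0466 -0.2133] yaw 1.01 L 0.102 W 0.019 [156.  17.] px [159. 225.]
scene w [ 0.4363 -0.293 ] bed [-0.0749 -0.2846] yaw -7.76 L 0.102 W 0.018 [152.  20.] px [129. 233.]
```

Emit:
play_rows:
  steps:
    - [[0,0.0002,0.02,0],[0,0.0002,0.02,0],[0,0.0002,0.02,0],[0,0.0002,0.02,0],[0,0,0.02,0]]

```text
time: 34.73
ee_pos: [0.4297, 0.406, 0.0327]
tcp_rot: [180.0, 0.0, -178.1]
wrist_force: [0.8, -0.4, 0.1]
opening: 0.0498
grasp_force: 0.0
```

Emit:
play_rows:
  steps:
    - [[0,0,0.0058,0],[0,0,0.0058,0],[0,0,0.0058,0],[0,0,0.0058,0],[0,0,0.0058,0]]

```text
time: 35.15
ee_pos: [0.4299, 0.407, 0.005]
tcp_rot: [179.9, 0.1, -178.0]
wrist_force: [0.5, -0.7, 0.8]
opening: 0.0501
grasp_force: 0.0
```

Emit:
play_rows:
  steps:
    - [[0,0,0,0],[0,0,0,0],[0,0,0,0],[0,0,0,0],[0,0,0,0]]
  gripper: 0.0

```text
time: 35.57
ee_pos: [0.4297, 0.4069, 0.0052]
tcp_rot: [179.9, 0.1, -178.0]
wrist_force: [-0.6, -0.8, 3.4]
opening: 0.0158
grasp_force: 108.1
```

Emit:
play_rows:
  steps:
    - [[0,0,0,0],[0,0,0,0],[0,0,-0.005,0],[0,0,-0.01,0],[0,0,-0.02,0]]

```text
time: 35.98
ee_pos: [0.4283, 0.4056, 0.038]
tcp_rot: [-179.9, -0.2, -178.0]
wrist_force: [0.2, -0.4, -0.8]
opening: 0.0157
grasp_force: 107.9
```

Emit:
play_rows:
  steps:
    - [[0,0,-0.025,0.0174],[0,0,-0.025,0.0174],[0,0,-0.025,0.0174],[0,0,-0.008,0.0174],[0,0,0,0.0174]]

```text
time: 36.4
ee_pos: [0.4302, 0.4074, 0.1254]
tcp_rot: [179.8, 0.2, 177.0]
wrist_force: [-0.4, 0.5, -1.3]
opening: 0.0161
grasp_force: 107.9
```

Emit:
play_rows:
  steps:
    - [[-0.0118,-0.0321,0,0],[-0.0118,-0.0321,0,0],[-0.0118,-0.0321,0,0],[-0.0118,-0.0321,0,0],[-0.0118,-0.0321,0,0]]

```text
time: 36.82
ee_pos: [0.4795, 0.2415, 0.1206]
tcp_rot: [-179.9, -0.1, 177.0]
wrist_force: [0.1, -1.2, -0.1]
opening: 0.0155
grasp_force: 108.1
```

Emit:
play_rows:
  steps:
    - [[-0.0118,-0.0321,0,0],[-0.0118,-0.0321,0,0],[-0.0118,-0.0321,0,0],[-0.0118,-0.0321,0,0],[-0.0118,-0.0321,0,0]]

```text
time: 37.23
ee_pos: [0.5301, 0.0781, 0.1207]
tcp_rot: [-180.0, -0.1, 177.0]
wrist_force: [1.2, -0.0, -0.5]
opening: 0.0158
grasp_force: 108.1
```

Emit:
play_rows:
  steps:
    - [[0,0,0.007,0],[0,0,0.007,0],[0,0,0.007,0],[0,0,0.007,0],[0,0,0,0]]

```text
time: 37.65
ee_pos: [0.5293, 0.0808, 0.092]
tcp_rot: [-180.0, -0.2, 177.1]
wrist_force: [-0.5, 0.4, -1.1]
opening: 0.0159
grasp_force: 108.2
```

Run:
```python
from h import *
held()
```

```text
q [ 8.670e+00  2.680e+00 -7.620e+00  7.980e+01  2.000e-02  1.155e+01] p [0.5296 0.0808 0.093 ] rpy [-1.7999e+02 -1.1000e-01  1.7712e+02] zxy [-0.0019  0.    ] op 0.0154 F [-0.2  0.5  0.2] t 37.7
bed tcp [-0.0015  0.0937]
row 168 235 280 tool [ 0.0472  0.0009 -0.0059]
row 197 235 279 tool [ 0.0343  0.0007 -0.0059]
```

Emit:
play_rows:
  steps:
    - [[-0.0002,-0.0003,0.0086,0],[-0.0002,-0.0003,0.0086,0],[-0.0002,-0.0002,0.0086,0],[-0.0002,-0.0002,0.0086,0],[0,0,0.0086,0]]

```text
time: 38.12
ee_pos: [0.5311, 0.0789, 0.0502]
tcp_rot: [180.0, -0.0, 177.0]
wrist_force: [0.5, -0.3, -0.4]
opening: 0.0159
grasp_force: 108.2
```

Emit:
play_rows:
  steps:
    - [[0,0,0.0035,0],[0,0,0.0035,0],[0,0,0.0035,0],[0,0,0.0035,0],[0,0,0.0035,0]]

```text
time: 38.53
ee_pos: [0.5311, 0.0788, 0.0333]
tcp_rot: [180.0, -0.0, 177.0]
wrist_force: [-4.5, 1.7, 36.0]
opening: 0.0157
grasp_force: 114.6
```

Emit:
play_rows:
  steps:
    - [[0,0,0.001,0],[0,0,0.001,0],[0,0,0.001,0],[0,0,0.0005,0],[0,0,0,0]]

```text
time: 38.95
ee_pos: [0.5313, 0.0789, 0.0331]
tcp_rot: [180.0, 0.1, 177.0]
wrist_force: [-12.4, -2.6, 25.1]
opening: 0.0158
grasp_force: 112.6
```

Run:
```python
from h import *
held()
```

```text
q [  8.44   4.05 -12.9   72.96   0.    11.39] p [0.5313 0.0788 0.0331] rpy [1.7998e+02 9.0000e-02 1.7705e+02] zxy [0.0015 0.0003] op 0.0156 F [-11.5  -2.5  25.3] t 39.0
bed tcp [0.0002 0.0918]
row 159 234 279 tool [ 0.0505  0.0006 -0.0061]
row 188 235 279 tool [ 0.0377  0.0008 -0.0061]
```

Emit:
play_rows:
  steps:
    - [[0,0,-0.001,0],[0,0,-0.001,0],[0,0,-0.001,0],[0,0,0,0],[0,0,0,0]]

```text
time: 39.42
ee_pos: [0.5312, 0.0789, 0.0336]
tcp_rot: [180.0, 0.0, 177.1]
wrist_force: [-4.5, 0.3, 7.5]
opening: 0.016
grasp_force: 110.1
```

Emit:
play_rows:
  steps:
    - [[0,0,0,0],[0,0,0,0],[0,0,0,0],[0,0,0,0],[0,0,0,0]]
  gripper: 0.034

```text
time: 39.83
ee_pos: [0.5313, 0.0789, 0.0331]
tcp_rot: [180.0, -0.0, 177.0]
wrist_force: [0.3, -0.4, 0.1]
opening: 0.0343
grasp_force: 0.0
```

Emit:
play_rows:
  steps:
    - [[0,0,-0.02,0],[0,0,-0.02,0],[0,0,-0.02,0],[0,0,-0.02,0],[0,0,-0.02,0]]

```text
time: 40.25
ee_pos: [0.5312, 0.0788, 0.1342]
tcp_rot: [180.0, 0.0, 177.0]
wrist_force: [-0.1, 0.8, -0.2]
opening: 0.0338
grasp_force: 0.0
```

Emit:
play_rows:
  steps:
    - [[0.008,-0.018,-0.03,0],[0.008,-0.018,-0.03,0],[0.008,-0.018,-0.03,0],[0.008,-0.018,-0.03,0],[0.008,-0.018,-0.03,0]]

```text
time: 40.67
ee_pos: [0.486, -0.0097, 0.2848]
tcp_rot: [180.0, 0.0, 177.0]
wrist_force: [-0.4, -0.3, -0.1]
opening: 0.0342
grasp_force: 0.0
```

Emit:
play_rows:
  steps:
    - [[0,0,0,0],[0,0,0,0],[0,0,0,0],[0,0,0,0],[0,0,0,0]]
  gripper: 0.05

```text
time: 41.08
ee_pos: [0.4865, -0.0085, 0.282]
tcp_rot: [180.0, -0.1, 177.1]
wrist_force: [-0.4, -0.1, 0.1]
opening: 0.0498
grasp_force: 0.0
```

Run:
```python
from h import *
tilt(); c=show('wrist'); show('scene'); 
cv2.imwrite('pics/p3.png',cv2.resize(c['img'][60:310,130:450],None,fx=2.4,fy=2.4,interpolation=cv2.INTER_CUBIC))
```

```text
q [-1.0100e+00 -2.1500e+00  8.5200e+00  1.0078e+02  2.0000e-02  1.9200e+00] p [ 0.4865 -0.0085  0.282 ] rpy [ 1.7999e+02 -1.1000e-01  1.7707e+02] zxy [-0.0019  0.0003] op 0.0498 F [-0.4 -0.1  0.1] t 41.0833
wrist w [ 0.4367 -0.2916] bed [-0.0745 -0.2832] yaw -7.62 L 0.101 W 0.023 [185.  37.] px [ 21. 118.]
wrist w [ 0.4687 -0.2225] bed [-0.0463 -0.2125] yaw 1.4 L 0.101 W 0.022 [184.  27.] px [ 83. 141.]
wrist w [0.5382 0.037 ] bed [0.0094 0.0504] yaw 177.06 L 0.112 W 0.020 [209. 213.] px [293. 184.]
wrist w [ 0.5365 -0.013 ] bed [0.0103 0.0004] yaw -3.44 L 0.111 W 0.020 [225. 214.] px [254. 185.]
wrist w [0.5483 0.0857] bed [0.0169 0.0995] yaw -3.14 L 0.112 W 0.021 [226. 172.] px [330. 190.]
scene w [0.5217 0.0945] bed [-0.0102  0.1069] yaw -3.62 L 0.101 W 0.020 [194. 104.] px [262. 170.]
scene w [0.5132 0.0476] bed [-0.0162  0.0596] yaw -3.51 L 0.104 W 0.021 [172.  34.] px [248. 177.]
scene w [ 5.119e-01 -5.000e-04] bed [-0.015   0.0115] yaw -3.3 L 0.104 W 0.019 [182.  37.] px [235. 187.]
scene w [ 0.4685 -0.2232] bed [-0.0465 -0.2132] yaw 1.17 L 0.102 W 0.018 [158.  17.] px [159. 225.]
scene w [ 0.4357 -0.293 ] bed [-0.0755 -0.2846] yaw -7.71 L 0.102 W 0.019 [154.  21.] px [129. 233.]
```

View pics/p3.png

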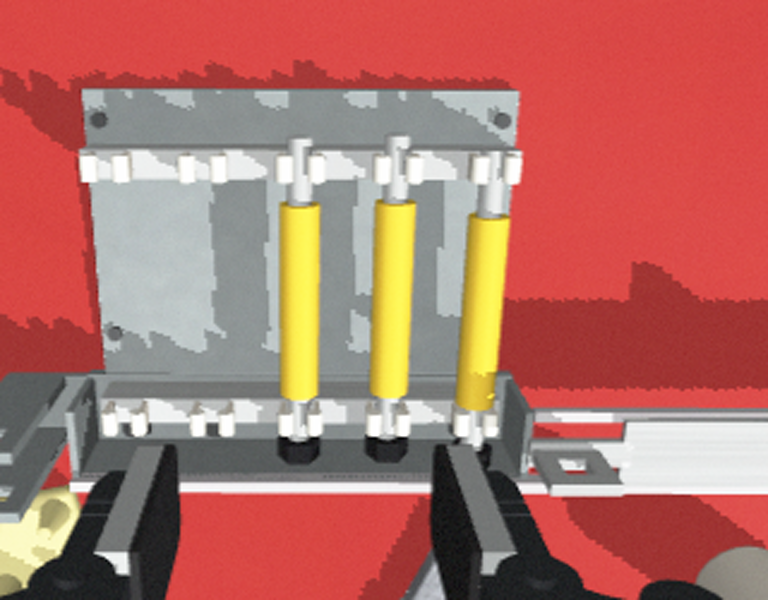

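```bash
cat >> h.py <<'E'
def ends(c,box=None):
    m=ymask(c); n,l,s,ce=cv2.connectedComponentsWithStats(m); out=[]
    for i in range(1,n):
        if s[i,4]<100: continue
        ys,xs=np.where(l==i); P=np.c_[xs,ys].astype(float); ctr=P.mean(0); w,V=np.linalg.eigh(np.cov((P-ctr).T)); d=V[:,1]
        t=(P-ctr)@d; h=np.sqrt(3)*t.std(); e=[ctr-h*d,ctr+h*d]
        e.sort(key=lambda q:onz(c,*q,.038)[0]); b=w2b(onz(c,*ctr,.038)); out.append((b,e,s[i,4],w[0]))
    return out
def tri(c1,u1,c2,u2):
    o1,d1=ray(c1,*u1); o2,d2=ray(c2,*u2); s=np.linalg.lstsq(np.array([d1,-d2]).T,o2-o1,rcond=None)[0]; return (o1+d1*s[0]+o2+d2*s[1])/2
def seated(cs=('wrist','scene')):
    c1,c2=cam(cs[0]),cam(cs[1]); A,B=ends(c1),ends(c2)
    for k,y in enumerate((-.092,-.046,0,.046,.092)):
        a=[r for r in A if abs(r[0][1]-y)<.015 and abs(r[0][0])<.03]; b=[r for r in B if abs(r[0][1]-y)<.015 and abs(r[0][0])<.03]
        if a and b:
            print('clip',k+1,end=' ')
            for e in (0,1):
                p=tri(c1,a[0][1][e],c2,b[0][1][e]); print(('near','far')[e],np.r_[w2b(p),p[2]].round(4),end=' ')
            print()
E
python3 - <<'E'
from h import *
seated(); seated(('wrist','side'));seated(('side','scene'))
E
```

```text
clip 3 near [-0.0484  0.0002  0.0408] far [ 0.0521 -0.0005  0.0434] 
clip 4 near [-0.05    0.0465  0.0413] far [0.0513 0.0461 0.0427] 
clip 5 near [-0.0428  0.0925  0.0411] far [0.0568 0.0904 0.0458] 
clip 3 near [-0.0468  0.0007  0.0388] far [ 0.0513 -0.0002  0.0411] 
clip 4 near [-0.0479  0.0478  0.0365] far [0.0505 0.0464 0.0415] 
clip 5 near [-0.0404  0.0941  0.038 ] far [0.0568 0.0914 0.0418] 
clip 3 near [-0.0472 -0.0012  0.0411] far [0.0494 0.0009 0.0386] 
clip 4 near [-0.048   0.0451  0.041 ] far [0.0492 0.0474 0.039 ] 
clip 5 near [-0.0403  0.09    0.0428] far [0.0541 0.0922 0.04  ]
```

Emit:
play_rows:
  steps:
    - [[-0.0088,0.0179,0.03,0],[-0.0088,0.0179,0.03,0],[-0.0088,0.0179,0.03,0],[-0.0088,0.0179,0.03,0],[-0.0088,0.0179,0.03,0]]
  gripper: 0.034

```text
time: 41.9
ee_pos: [0.5355, 0.079, 0.132]
tcp_rot: [180.0, 0.0, 177.0]
wrist_force: [1.2, -1.0, 0.8]
opening: 0.0343
grasp_force: 0.0
```

Emit:
play_rows:
  steps:
    - [[0,0,0.01,0],[0,0,0.01,0],[0,0,0.01,0],[0,0,0.01,0],[0,0,0.01,0]]

```text
time: 42.32
ee_pos: [0.5357, 0.0776, 0.0837]
tcp_rot: [180.0, 0.1, 177.0]
wrist_force: [0.3, 0.4, -0.2]
opening: 0.0338
grasp_force: 0.0
```

Run:
```python
from h import *
tilt(); print(w2b(st()[1]))
```

```text
q [ 8.240e+00  3.360e+00 -7.950e+00  7.857e+01  1.000e-02  1.126e+01] p [0.5357 0.0776 0.0837] rpy [1.7997e+02 1.2000e-01 1.7698e+02] zxy [0.0021 0.0004] op 0.0338 F [ 0.3  0.4 -0.2] t 42.3167
[0.00471272 0.09078562]
```

Emit:
play_rows:
  steps:
    - [[0,0.0002,0.0097,0],[0,0.0002,0.0097,0],[0,0.0002,0.0097,0],[0,0.0002,0.0097,0],[0,0.0002,0.0097,0]]

```text
time: 42.73
ee_pos: [0.5353, 0.0791, 0.034]
tcp_rot: [180.0, 0.0, 177.0]
wrist_force: [0.8, 0.0, -0.8]
opening: 0.0339
grasp_force: 0.0
```

Emit:
play_rows:
  steps:
    - [[0,0,0,0],[0,0,0,0],[0,0,0,0],[0,0,0,0],[0,0,0,0]]
  gripper: 0.0
  squeeze: 110

```text
time: 43.15
ee_pos: [0.5347, 0.0788, 0.0344]
tcp_rot: [-180.0, -0.1, 177.0]
wrist_force: [-4.1, -2.7, -7.4]
opening: 0.0161
grasp_force: 108.0
```

Emit:
play_rows:
  steps:
    - [[0,0,0,0],[0.001,0,0,0],[0.001,0,0,0],[0.001,0,0,0],[0.001,0,0,0]]

```text
time: 43.57
ee_pos: [0.5316, 0.0794, 0.0351]
tcp_rot: [180.0, 0.1, 177.0]
wrist_force: [0.4, -2.8, -7.5]
opening: 0.0158
grasp_force: 108.2
```

Emit:
play_rows:
  steps:
    - [[0.001,0,0,0],[0.001,0,0,0],[0.001,0,0,0],[0,0,0,0],[0,0,0,0]]

```text
time: 43.98
ee_pos: [0.5283, 0.0795, 0.0349]
tcp_rot: [180.0, 0.0, 177.0]
wrist_force: [0.3, -3.4, -5.4]
opening: 0.0156
grasp_force: 108.5
```

Run:
```python
from h import *
held()
```

```text
q [ 8.560e+00  3.680e+00 -1.307e+01  7.323e+01  1.000e-02  1.152e+01] p [0.5283 0.0795 0.0349] rpy [1.7999e+02 1.0000e-02 1.7703e+02] zxy [0.0002 0.0002] op 0.016 F [ 0.4 -3.5 -5.5] t 44.0333
bed tcp [-0.0028  0.0923]
row 176 235 279 tool [ 0.0432  0.0008 -0.006 ]
row 205 235 279 tool [ 0.0299  0.0008 -0.006 ]
```

Emit:
play_rows:
  steps:
    - [[0.001,-0.0003,0,0],[0.001,0,0,0],[0,0,0.001,0],[0,0,0.001,0],[0,0,0.001,0]]

```text
time: 44.45
ee_pos: [0.5276, 0.0799, 0.0336]
tcp_rot: [179.9, 0.2, 177.0]
wrist_force: [-0.9, -0.7, 10.8]
opening: 0.0156
grasp_force: 111.1
```

Emit:
play_rows:
  steps:
    - [[0,0,0.001,0],[0,0,0.001,0],[0,0,0.0005,0],[0,0,0,0],[0,0,0,0]]

```text
time: 44.87
ee_pos: [0.5284, 0.0799, 0.0331]
tcp_rot: [179.9, 0.3, 177.1]
wrist_force: [-5.3, -2.0, 19.5]
opening: 0.0157
grasp_force: 113.4
```

Run:
```python
from h import *
held()
```

```text
q [ 8.580e+00  3.410e+00 -1.357e+01  7.267e+01  4.000e-02  1.152e+01] p [0.5284 0.0799 0.0331] rpy [179.89   0.34 177.06] zxy [0.006  0.0015] op 0.0159 F [-5.  -1.8 20. ] t 44.9167
bed tcp [-0.0028  0.0927]
row 174 235 280 tool [ 0.0441  0.001  -0.0063]
row 203 235 279 tool [ 0.0309  0.0008 -0.0062]
```

Emit:
play_rows:
  steps:
    - [[0,0,-0.001,0],[0,0,-0.001,0],[0,0,-0.001,0],[0,0,0,0],[0,0,0,0]]

```text
time: 45.33
ee_pos: [0.5272, 0.0796, 0.0333]
tcp_rot: [179.9, 0.1, 177.0]
wrist_force: [0.6, -0.8, 5.7]
opening: 0.0154
grasp_force: 111.8
```

Emit:
play_rows:
  steps:
    - [[0,0,0,0],[0,0,0,0],[0,0,0,0],[0,0,0,0],[0,0,0,0]]
  gripper: 0.034

```text
time: 45.75
ee_pos: [0.5261, 0.0794, 0.0321]
tcp_rot: [180.0, -0.0, 177.0]
wrist_force: [-0.6, 0.6, -0.6]
opening: 0.0341
grasp_force: 0.0
```

Emit:
play_rows:
  steps:
    - [[0,0,-0.02,0],[0,0,-0.02,0],[0,0,-0.02,0],[0,0,-0.02,0],[0,0,-0.02,0]]

```text
time: 46.17
ee_pos: [0.5261, 0.0793, 0.1332]
tcp_rot: [180.0, -0.0, 177.0]
wrist_force: [1.0, -0.1, 0.6]
opening: 0.034
grasp_force: 0.0
```

Emit:
play_rows:
  steps:
    - [[0.008,-0.018,-0.03,0],[0.008,-0.018,-0.03,0],[0.008,-0.018,-0.03,0],[0.008,-0.018,-0.03,0],[0.008,-0.018,-0.03,0]]

```text
time: 46.58
ee_pos: [0.4809, -0.0092, 0.2838]
tcp_rot: [180.0, 0.0, 177.0]
wrist_force: [0.4, -0.9, 0.4]
opening: 0.034
grasp_force: 0.0
```

Emit:
play_rows:
  steps:
    - [[0,0,0,0],[0,0,0,0],[0,0,0,0],[0,0,0,0],[0,0,0,0]]
  gripper: 0.05

```text
time: 47.0
ee_pos: [0.4815, -0.0081, 0.281]
tcp_rot: [180.0, -0.1, 177.1]
wrist_force: [0.1, 0.5, -0.1]
opening: 0.0498
grasp_force: 0.0
```

Run:
```python
from h import *
tilt(); seated(); seated(('wrist','side'));seated(('side','scene')); show('scene')
c=cam('wrist'); cv2.imwrite('pics/p4.png',cv2.resize(c['img'][60:310,130:450],None,fx=2.4,fy=2.4,interpolation=cv2.INTER_CUBIC))
```

```text
q [-9.7000e-01 -2.8500e+00  7.7200e+00  1.0069e+02  2.0000e-02  1.9600e+00] p [ 0.4815 -0.0081  0.281 ] rpy [ 1.7999e+02 -1.2000e-01  1.7707e+02] zxy [-0.002   0.0003] op 0.0498 F [ 0.1  0.5 -0.1] t 47.0
clip 3 near [-0.0485  0.0005  0.0399] far [ 0.052  -0.0005  0.0434] 
clip 4 near [-0.0499  0.0465  0.0412] far [0.0512 0.046  0.0433] 
clip 5 near [-0.0503  0.0926  0.0411] far [0.0504 0.0918 0.0433] 
clip 3 near [-0.0474  0.0011  0.0383] far [ 0.0503 -0.0005  0.0419] 
clip 4 near [-0.0475  0.0476  0.0376] far [0.0503 0.0465 0.0413] 
clip 5 near [-0.0488  0.0938  0.0388] far [0.05   0.0924 0.0408] 
clip 3 near [-0.0475 -0.0013  0.0414] far [0.049  0.0007 0.039 ] 
clip 4 near [-0.0475  0.0442  0.042 ] far [0.0491 0.0472 0.0393] 
clip 5 near [-0.048   0.0906  0.0426] far [0.0483 0.0931 0.0391] 
scene w [0.5152 0.0951] bed [-0.0167  0.1072] yaw -3.71 L 0.104 W 0.020 [180.  29.] px [261. 168.]
scene w [0.5134 0.0476] bed [-0.016   0.0597] yaw -3.65 L 0.104 W 0.019 [172.  32.] px [248. 177.]
scene w [ 5.119e-01 -4.000e-04] bed [-0.015   0.0116] yaw -3.24 L 0.105 W 0.019 [180.  36.] px [235. 187.]
scene w [ 0.4683 -0.2231] bed [-0.0466 -0.2131] yaw 1.25 L 0.102 W 0.018 [152.  17.] px [159. 225.]
scene w [ 0.4361 -0.293 ] bed [-0.075  -0.2846] yaw -7.76 L 0.105 W 0.019 [153.  22.] px [129. 233.]
```

View pics/p4.png

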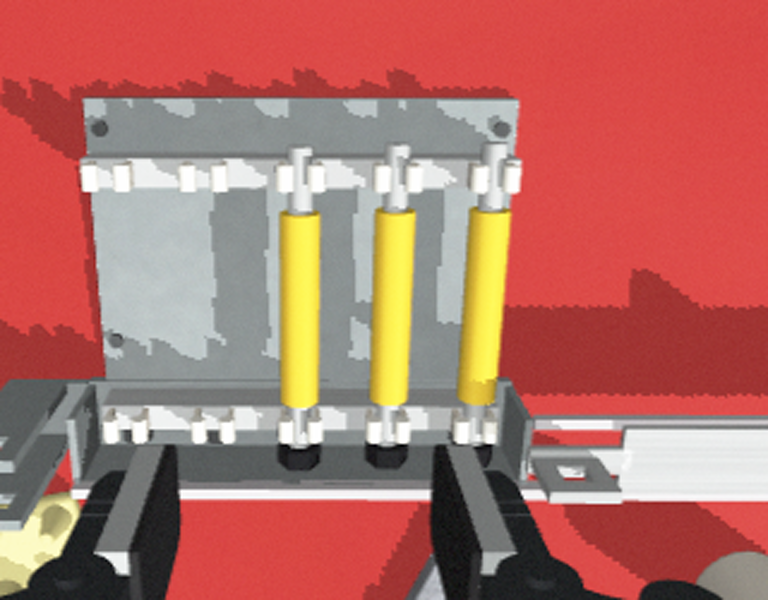

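Emit:
play_rows:
  steps:
    - [[0.0001,-0.0215,0.0149,0],[0.0001,-0.0215,0.0149,0],[0.0001,-0.0215,0.0149,0],[0.0001,-0.0215,0.0149,0],[0.0001,-0.0215,0.0149,0]]

```text
time: 47.82
ee_pos: [0.4755, -0.1168, 0.2072]
tcp_rot: [180.0, 0.0, 177.0]
wrist_force: [0.7, 0.8, -0.8]
opening: 0.05
grasp_force: 0.0
```

Emit:
play_rows:
  steps:
    - [[0.0001,-0.0215,0.0149,0],[0.0001,-0.0215,0.0149,0],[0.0001,-0.0215,0.0149,0],[0.0001,-0.0215,0.0149,0],[0.0001,-0.0215,0.0149,0]]

```text
time: 48.23
ee_pos: [0.4693, -0.2242, 0.1326]
tcp_rot: [180.0, 0.0, 177.0]
wrist_force: [0.7, 0.2, 0.2]
opening: 0.0501
grasp_force: 0.0
```

Emit:
play_rows:
  steps:
    - [[0,0,0,-0.0148],[0,0,0,-0.0148],[0,0,0,-0.0148],[0,0,0,-0.0148],[0,0,0,-0.0148]]

```text
time: 48.65
ee_pos: [0.4701, -0.2226, 0.1342]
tcp_rot: [-180.0, 0.1, -178.6]
wrist_force: [-0.4, -0.1, 0.0]
opening: 0.0499
grasp_force: 0.0
```

Run:
```python
from h import *
tilt(); c=show('wrist'); show('scene')
```

```text
q [-2.535e+01 -4.000e-02 -5.850e+00  8.410e+01  2.000e-02 -2.676e+01] p [ 0.4701 -0.2226  0.1342] rpy [-1.7998e+02  8.0000e-02 -1.7859e+02] zxy [ 0.0014 -0.0003] op 0.0499 F [-0.4 -0.1  0. ] t 48.65
wrist w [ 0.4359 -0.2924] bed [-0.0752 -0.284 ] yaw -7.49 L 0.103 W 0.020 [208.  59.] px [169. 138.]
wrist w [ 0.4686 -0.2233] bed [-0.0463 -0.2133] yaw 1.61 L 0.105 W 0.020 [218.  77.] px [255. 179.]
wrist w [0.5669 0.007 ] bed [0.0396 0.022 ] yaw 7.14 L 0.109 W 0.029 [149.  54.] px [500. 286.]
scene w [0.5153 0.0951] bed [-0.0166  0.1072] yaw -3.77 L 0.104 W 0.020 [182.  30.] px [261. 168.]
scene w [0.5133 0.0475] bed [-0.0161  0.0595] yaw -3.54 L 0.107 W 0.021 [174.  34.] px [248. 177.]
scene w [ 5.123e-01 -4.000e-04] bed [-0.0146  0.0116] yaw -3.23 L 0.104 W 0.019 [183.  39.] px [235. 187.]
scene w [ 0.4684 -0.2233] bed [-0.0465 -0.2133] yaw 1.22 L 0.102 W 0.019 [82. 17.] px [159. 225.]
scene w [ 0.4358 -0.293 ] bed [-0.0753 -0.2846] yaw -7.7 L 0.102 W 0.019 [156.  22.] px [129. 233.]
```

Emit:
play_rows:
  steps:
    - [[0,0,0.02,0],[0,0,0.02,0],[0,0,0.02,0],[0,0,0.02,0],[0,0,0.02,0]]

```text
time: 49.17
ee_pos: [0.4698, -0.2228, 0.0328]
tcp_rot: [-180.0, 0.1, -178.7]
wrist_force: [-0.1, -0.2, 0.8]
opening: 0.0505
grasp_force: 0.0
```

Emit:
play_rows:
  steps:
    - [[0,0,0.0057,0],[0,0,0.0057,0],[0,0,0.0057,0],[0,0,0.0057,0],[0,0,0.0057,0]]

```text
time: 49.58
ee_pos: [0.4702, -0.2234, 0.0053]
tcp_rot: [-180.0, 0.1, -178.7]
wrist_force: [-0.8, 0.7, 0.2]
opening: 0.0502
grasp_force: 0.0
```

Emit:
play_rows:
  steps:
    - [[0,0,0,0],[0,0,0,0],[0,0,0,0],[0,0,0,0],[0,0,0,0]]
  gripper: 0.0

```text
time: 50.0
ee_pos: [0.47, -0.2233, 0.0056]
tcp_rot: [-180.0, 0.1, -178.7]
wrist_force: [-2.1, -0.3, 4.3]
opening: 0.0159
grasp_force: 108.1
```

Emit:
play_rows:
  steps:
    - [[0,0,0,0],[0,0,0,0],[0,0,-0.005,0],[0,0,-0.01,0],[0,0,-0.02,0]]

```text
time: 50.42
ee_pos: [0.4683, -0.2225, 0.0387]
tcp_rot: [179.9, -0.2, -178.7]
wrist_force: [0.5, -0.9, -1.8]
opening: 0.0156
grasp_force: 108.0
```

Emit:
play_rows:
  steps:
    - [[0,0,-0.025,0.0148],[0,0,-0.025,0.0148],[0,0,-0.025,0.0148],[0,0,-0.008,0.0148],[0,0,0,0.0148]]

```text
time: 50.83
ee_pos: [0.4707, -0.2237, 0.1256]
tcp_rot: [-179.9, 0.2, 177.0]
wrist_force: [-0.2, -0.2, -0.9]
opening: 0.0158
grasp_force: 108.0
```

Emit:
play_rows:
  steps:
    - [[-0.0045,0.0167,0,0],[-0.0045,0.0167,0,0],[-0.0045,0.0167,0,0],[-0.0045,0.0167,0,0],[-0.0045,0.0167,0,0]]

```text
time: 51.25
ee_pos: [0.4959, -0.14, 0.1211]
tcp_rot: [180.0, -0.1, 177.0]
wrist_force: [-0.0, -1.0, -1.0]
opening: 0.0156
grasp_force: 108.0
```

Emit:
play_rows:
  steps:
    - [[-0.0045,0.0167,0,0],[-0.0045,0.0167,0,0],[-0.0045,0.0167,0,0],[-0.0045,0.0167,0,0],[-0.0045,0.0167,0,0]]

```text
time: 51.67
ee_pos: [0.5227, -0.0578, 0.1211]
tcp_rot: [180.0, -0.1, 177.0]
wrist_force: [-0.4, -0.2, -0.8]
opening: 0.016
grasp_force: 108.0
```

Emit:
play_rows:
  steps:
    - [[0,0,0.007,0],[0,0,0.007,0],[0,0,0.007,0],[0,0,0.007,0],[0,0,0,0]]

```text
time: 52.08
ee_pos: [0.522, -0.0593, 0.0925]
tcp_rot: [180.0, -0.2, 177.0]
wrist_force: [-0.4, 0.1, 0.0]
opening: 0.0162
grasp_force: 108.0
```

Run:
```python
from h import *
held()
```

```text
q [-6.480e+00  1.300e+00 -8.990e+00  7.981e+01  1.000e-02 -3.450e+00] p [ 0.5223 -0.0593  0.0935] rpy [ 1.7999e+02 -1.1000e-01  1.7697e+02] zxy [-0.0019  0.0004] op 0.016 F [ 1.2 -0.2 -0.6] t 52.1333
bed tcp [-0.0014 -0.0466]
row 165 235 319 tool [ 0.0485  0.0092 -0.0059]
row 194 235 319 tool [ 0.0356  0.0094 -0.0059]
```

Emit:
play_rows:
  steps:
    - [[-0.0002,0,0.0086,0],[-0.0002,0,0.0086,0],[-0.0002,0,0.0086,0],[-0.0002,0,0.0086,0],[0,0,0.0086,0]]

```text
time: 52.55
ee_pos: [0.5238, -0.0588, 0.0507]
tcp_rot: [180.0, -0.0, 177.0]
wrist_force: [0.1, 0.6, -1.4]
opening: 0.0156
grasp_force: 108.0
```

Emit:
play_rows:
  steps:
    - [[0,0,0.0035,0],[0,0,0.0035,0],[0,0,0.0035,0],[0,0,0.0035,0],[0,0,0.0035,0]]

```text
time: 52.97
ee_pos: [0.5238, -0.0587, 0.0362]
tcp_rot: [180.0, 0.0, 177.0]
wrist_force: [-19.3, 2.3, 47.2]
opening: 0.0149
grasp_force: 127.0
```

Emit:
play_rows:
  steps:
    - [[0,0,0.001,0],[0,0,0.001,0],[0,0,0.001,0],[0,0,0.0005,0],[0,0,0,0]]

```text
time: 53.38
ee_pos: [0.524, -0.0586, 0.0361]
tcp_rot: [180.0, 0.2, 177.0]
wrist_force: [-23.3, 2.9, 45.3]
opening: 0.0148
grasp_force: 126.6
```

Run:
```python
from h import *
held()
```

```text
q [-6.400e+00  2.550e+00 -1.412e+01  7.316e+01  2.000e-02 -3.420e+00] p [ 0.524  -0.0587  0.0361] rpy [1.7999e+02 1.7000e-01 1.7702e+02] zxy [0.003 0.   ] op 0.0146 F [-22.4   2.6  45.7] t 53.4333
bed tcp [ 0.0003 -0.0459]
row 162 239 284 tool [ 0.0493  0.0027 -0.0061]
row 191 239 282 tool [ 0.0364  0.0023 -0.0061]
```

Emit:
play_rows:
  steps:
    - [[0,0,-0.001,0],[0,0,-0.001,0],[0,0,-0.001,0],[0,0,0,0],[0,0,0,0]]

```text
time: 53.85
ee_pos: [0.5239, -0.0587, 0.0363]
tcp_rot: [180.0, 0.1, 177.0]
wrist_force: [-12.2, 0.5, 21.3]
opening: 0.0149
grasp_force: 123.4
```

Run:
```python
from h import *
c=held(); s=cam('side'); sc=cam('scene')
a=cv2.resize(c['img'][30:330,110:410],(400,400)); b=cv2.resize(s['img'][170:260,180:270],(400,400),interpolation=cv2.INTER_CUBIC)
cv2.imwrite('pics/p5.png',np.hstack([a,b]))
```

```text
q [-6.400e+00  2.620e+00 -1.403e+01  7.327e+01  2.000e-02 -3.430e+00] p [ 0.5239 -0.0586  0.0364] rpy [1.7999e+02 8.0000e-02 1.7703e+02] zxy [0.0015 0.0002] op 0.0149 F [-12.2   1.2  22.3] t 53.9
bed tcp [ 0.0002 -0.0459]
row 162 239 283 tool [ 0.0493  0.0025 -0.0061]
row 191 239 281 tool [ 0.0364  0.0021 -0.0061]
```

View pics/p5.png

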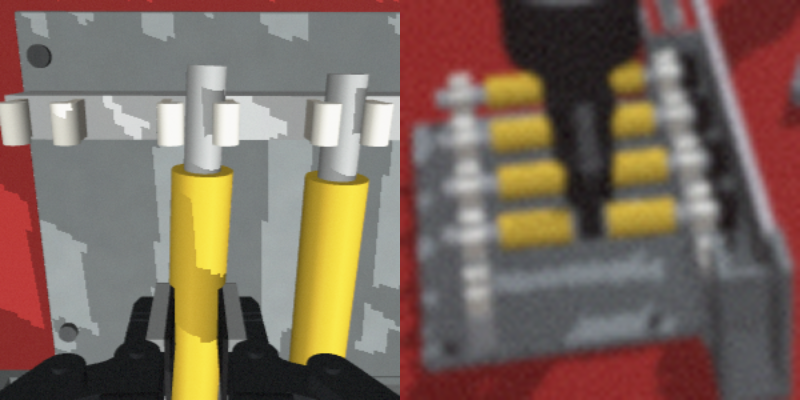

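Emit:
play_rows:
  steps:
    - [[0,0,0,0],[0,0,0,0],[0,0,0,0],[0,-0.0005,0,0],[0,0,0,0]]
  gripper: 0.034

```text
time: 54.42
ee_pos: [0.5238, -0.0592, 0.0335]
tcp_rot: [180.0, -0.0, 177.0]
wrist_force: [0.4, 0.3, -1.5]
opening: 0.034
grasp_force: 0.0
```

Run:
```python
from h import *
c=held(); seated(('side','scene'));
```

```text
q [-6.460e+00  2.800e+00 -1.416e+01  7.306e+01  2.000e-02 -3.490e+00] p [ 0.5238 -0.0592  0.0335] rpy [ 1.7998e+02 -2.0000e-02  1.7703e+02] zxy [-0.0003  0.0003] op 0.0341 F [-0.2  0.1 -0.1] t 54.4667
bed tcp [ 0.0001 -0.0465]
row 165 236 281 tool [ 0.0479  0.0014 -0.006 ]
row 194 237 280 tool [ 0.0349  0.0014 -0.006 ]
```

Emit:
play_rows:
  steps:
    - [[0,0,0,0],[0,0,0,0],[0,0,0,0],[0,0,0,0],[0,0,0,0]]
  gripper: 0.0

```text
time: 54.98
ee_pos: [0.5241, -0.0592, 0.0342]
tcp_rot: [180.0, 0.0, 177.0]
wrist_force: [-1.2, 0.6, 5.0]
opening: 0.0154
grasp_force: 107.9
```

Run:
```python
from h import *
held()
```

```text
q [-6.460e+00  2.760e+00 -1.413e+01  7.308e+01  1.000e-02 -3.490e+00] p [ 0.5241 -0.0592  0.0341] rpy [1.7999e+02 3.0000e-02 1.7703e+02] zxy [0.0006 0.0002] op 0.0156 F [-1.4  0.4  5.6] t 55.0333
bed tcp [ 0.0003 -0.0465]
row 164 235 279 tool [ 0.0484  0.0008 -0.006 ]
row 193 235 279 tool [ 0.0354  0.0008 -0.006 ]
```

Emit:
play_rows:
  steps:
    - [[0,0,0.001,0],[0,0,0.001,0],[0,0,0.001,0],[0,0,0.001,0],[0,0,0,0]]

```text
time: 55.45
ee_pos: [0.5243, -0.0592, 0.0338]
tcp_rot: [180.0, 0.2, 177.0]
wrist_force: [-16.7, 1.6, 34.9]
opening: 0.0158
grasp_force: 111.6
```

Run:
```python
from h import *
held()
```

```text
q [-6.460e+00  2.670e+00 -1.426e+01  7.291e+01  1.000e-02 -3.490e+00] p [ 0.5243 -0.0593  0.0338] rpy [1.8000e+02 1.6000e-01 1.7703e+02] zxy [ 0.0027 -0.0001] op 0.0153 F [-14.5   1.5  36.2] t 55.5
bed tcp [ 0.0005 -0.0465]
row 164 235 280 tool [ 0.0484  0.001  -0.0061]
row 193 235 279 tool [ 0.0354  0.0008 -0.0061]
```

Emit:
play_rows:
  steps:
    - [[0,0,-0.001,0],[0,0,-0.001,0],[0,0,-0.001,0],[0,0,-0.001,0],[0,0,0,0]]

```text
time: 55.92
ee_pos: [0.5244, -0.0592, 0.0344]
tcp_rot: [180.0, 0.1, 177.0]
wrist_force: [-2.4, 1.0, 6.3]
opening: 0.0156
grasp_force: 109.0
```

Emit:
play_rows:
  steps:
    - [[0,0,0,0],[0,0,0,0],[0,0,0,0],[0,0,0,0],[0,0,0,0]]
  gripper: 0.034

```text
time: 56.33
ee_pos: [0.5238, -0.0592, 0.0335]
tcp_rot: [180.0, -0.0, 177.0]
wrist_force: [0.1, -0.4, -0.0]
opening: 0.0343
grasp_force: 0.0
```

Emit:
play_rows:
  steps:
    - [[0,0,-0.02,0],[0,0,-0.02,0],[0,0,-0.02,0],[0,0,-0.02,0],[0,0,-0.02,0]]

```text
time: 56.75
ee_pos: [0.5238, -0.0593, 0.1347]
tcp_rot: [180.0, -0.0, 177.0]
wrist_force: [0.8, -0.4, -0.8]
opening: 0.0342
grasp_force: 0.0
```

Emit:
play_rows:
  steps:
    - [[0.009,0.008,-0.03,0],[0.009,0.008,-0.03,0],[0.009,0.008,-0.03,0],[0.009,0.008,-0.03,0],[0.009,0.008,-0.03,0]]

```text
time: 57.17
ee_pos: [0.4804, -0.0167, 0.2853]
tcp_rot: [180.0, 0.0, 177.0]
wrist_force: [0.3, 0.1, -0.5]
opening: 0.0339
grasp_force: 0.0
```

Emit:
play_rows:
  steps:
    - [[0,0,0,0],[0,0,0,0],[0,0,0,0],[0,0,0,0],[0,0,0,0]]

```text
time: 57.58
ee_pos: [0.4808, -0.0172, 0.2824]
tcp_rot: [180.0, -0.1, 177.0]
wrist_force: [-0.0, -0.3, -0.0]
opening: 0.0339
grasp_force: 0.0
```

Run:
```python
from h import *
tilt(); seated(); seated(('side','scene')); show('wrist')
```

```text
q [-2.0600e+00 -2.8600e+00  7.8800e+00  1.0086e+02  1.0000e-02  9.3000e-01] p [ 0.4808 -0.0172  0.2824] rpy [ 1.7999e+02 -1.2000e-01  1.7701e+02] zxy [-0.0021  0.0003] op 0.0339 F [-0.  -0.3 -0. ] t 57.5833
clip 2 near [-0.0493 -0.0454  0.0393] far [ 0.0513 -0.0457  0.0432] 
clip 3 near [-0.0486  0.0003  0.0405] far [ 0.0523 -0.0006  0.0446] 
clip 4 near [-0.05    0.0463  0.0417] far [0.0514 0.0461 0.0429] 
clip 5 near [-0.0502  0.0927  0.0413] far [0.0505 0.0917 0.0433] 
clip 2 near [-0.0479 -0.0468  0.0412] far [ 0.0483 -0.0447  0.0384] 
clip 3 near [-0.0475 -0.0014  0.0413] far [0.0494 0.001  0.0386] 
clip 4 near [-0.0478  0.0445  0.0417] far [0.0497 0.0469 0.0395] 
clip 5 near [-0.0477  0.0903  0.0429] far [0.0485 0.0929 0.0396] 
wrist w [ 0.4366 -0.2917] bed [-0.0746 -0.2832] yaw -7.72 L 0.102 W 0.023 [171.  35.] px [ 29. 122.]
wrist w [ 0.5336 -0.061 ] bed [ 0.01   -0.0478] yaw 176.73 L 0.112 W 0.021 [228. 232.] px [224. 187.]
wrist w [0.5385 0.0376] bed [0.0096 0.051 ] yaw -2.83 L 0.112 W 0.021 [216. 116.] px [300. 187.]
wrist w [0.5407 0.0871] bed [0.0092 0.1006] yaw -2.85 L 0.113 W 0.021 [222. 211.] px [338. 187.]
wrist w [ 0.5373 -0.0121] bed [0.0111 0.0013] yaw 176.59 L 0.112 W 0.020 [213. 215.] px [262. 188.]
```

Emit:
play_rows:
  steps:
    - [[0.0029,-0.0278,0.015,0],[0.0029,-0.0278,0.015,0],[0.0029,-0.0278,0.015,0],[0.0029,-0.0278,0.015,0],[0.0029,-0.0278,0.015,0]]
  gripper: 0.05

```text
time: 58.25
ee_pos: [0.4589, -0.1563, 0.208]
tcp_rot: [180.0, 0.0, 177.0]
wrist_force: [0.6, -0.2, -0.3]
opening: 0.0499
grasp_force: 0.0
```

Emit:
play_rows:
  steps:
    - [[0.0029,-0.0278,0.015,0],[0.0029,-0.0278,0.015,0],[0.0029,-0.0278,0.015,0],[0.0029,-0.0278,0.015,0],[0.0029,-0.0278,0.015,0]]

```text
time: 58.67
ee_pos: [0.4372, -0.2945, 0.133]
tcp_rot: [180.0, 0.0, 177.0]
wrist_force: [-0.0, 0.9, 0.9]
opening: 0.05
grasp_force: 0.0
```

Emit:
play_rows:
  steps:
    - [[0,0,0,0.0162],[0,0,0,0.0162],[0,0,0,0.0162],[0,0,0,0.0162],[0,0,0,0.0162]]

```text
time: 59.08
ee_pos: [0.4383, -0.2925, 0.1346]
tcp_rot: [-180.0, 0.1, 172.4]
wrist_force: [-0.4, 1.9, -0.2]
opening: 0.0498
grasp_force: 0.0
```

Run:
```python
from h import *
tilt(); c=show('wrist')
```

```text
q [-3.373e+01  8.900e-01 -4.870e+00  8.417e+01  2.000e-02 -2.610e+01] p [ 0.4383 -0.2925  0.1346] rpy [-1.7999e+02  7.0000e-02  1.7237e+02] zxy [ 0.0013 -0.0004] op 0.0498 F [-0.4  1.9 -0.2] t 59.0833
wrist w [ 0.436  -0.2927] bed [-0.0752 -0.2843] yaw -7.51 L 0.104 W 0.019 [236. 117.] px [255. 178.]
```

Emit:
play_rows:
  steps:
    - [[0.0002,0,0.02,0],[0.0002,0,0.02,0],[0.0002,0,0.02,0],[0.0002,0,0.02,0],[0,0,0.02,0]]

```text
time: 59.55
ee_pos: [0.4374, -0.2925, 0.0334]
tcp_rot: [-180.0, 0.1, 172.4]
wrist_force: [-0.1, 0.5, -0.1]
opening: 0.0501
grasp_force: 0.0
```

Emit:
play_rows:
  steps:
    - [[0,0,0.0057,0],[0,0,0.0057,0],[0,0,0.0057,0],[0,0,0.0057,0],[0,0,0.0057,0]]

```text
time: 59.97
ee_pos: [0.4376, -0.2933, 0.0058]
tcp_rot: [-180.0, 0.1, 172.4]
wrist_force: [0.8, -0.8, -0.8]
opening: 0.0501
grasp_force: 0.0
```

Emit:
play_rows:
  steps:
    - [[0,0,0,0],[0,0,0,0],[0,0,0,0],[0,0,0,0],[0,0,0,0]]
  gripper: 0.0

```text
time: 60.38
ee_pos: [0.4372, -0.2932, 0.0061]
tcp_rot: [-180.0, 0.1, 172.4]
wrist_force: [-1.8, 0.4, 6.1]
opening: 0.0158
grasp_force: 108.2
```

Emit:
play_rows:
  steps:
    - [[0,0,0,0],[0,0,0,0],[0,0,-0.005,0],[0,0,-0.01,0],[0,0,-0.02,0]]

```text
time: 60.8
ee_pos: [0.4358, -0.2922, 0.0391]
tcp_rot: [179.9, -0.2, 172.4]
wrist_force: [-0.0, 0.9, -1.2]
opening: 0.0158
grasp_force: 108.0
```

Emit:
play_rows:
  steps:
    - [[0,0,-0.025,-0.0162],[0,0,-0.025,-0.0162],[0,0,-0.025,-0.0162],[0,0,-0.008,-0.0162],[0,0,0,-0.0162]]

```text
time: 61.22
ee_pos: [0.438, -0.2937, 0.126]
tcp_rot: [-179.9, 0.2, 177.1]
wrist_force: [0.2, -0.3, -1.4]
opening: 0.0157
grasp_force: 108.0
```

Emit:
play_rows:
  steps:
    - [[-0.0073,0.0192,0,0],[-0.0073,0.0192,0,0],[-0.0073,0.0192,0,0],[-0.0073,0.0192,0,0],[-0.0073,0.0192,0,0]]

```text
time: 61.63
ee_pos: [0.478, -0.1979, 0.1215]
tcp_rot: [179.9, -0.1, 177.0]
wrist_force: [0.5, -0.4, -1.3]
opening: 0.0157
grasp_force: 108.1
```

Emit:
play_rows:
  steps:
    - [[-0.0073,0.0192,0,0],[-0.0073,0.0192,0,0],[-0.0073,0.0192,0,0],[-0.0073,0.0192,0,0],[-0.0073,0.0192,0,0]]

```text
time: 62.05
ee_pos: [0.5194, -0.1039, 0.1215]
tcp_rot: [180.0, -0.1, 177.1]
wrist_force: [-0.5, -0.5, -0.9]
opening: 0.0155
grasp_force: 108.1
```

Emit:
play_rows:
  steps:
    - [[0,0,0.007,0],[0,0,0.007,0],[0,0,0.007,0],[0,0,0.007,0],[0,0,0,0]]

```text
time: 62.47
ee_pos: [0.5185, -0.1055, 0.0929]
tcp_rot: [180.0, -0.2, 177.0]
wrist_force: [0.0, -0.3, -1.6]
opening: 0.0156
grasp_force: 108.2
```

```bash
sed -i 's/np.where(m\[v,200:320\])/np.where(m[v,200:300])/' h.py
python3 - <<'E'
from h import *
held()
E
```

```text
q [-1.150e+01  1.820e+00 -8.410e+00  7.988e+01  1.000e-02 -8.480e+00] p [ 0.5188 -0.1055  0.094 ] rpy [ 1.7997e+02 -1.1000e-01  1.7698e+02] zxy [-0.0019  0.0006] op 0.0155 F [-0.3 -0.7 -0.6] t 62.5167
bed tcp [-0.0024 -0.093 ]
row 166 235 279 tool [ 0.0481  0.0008 -0.0059]
row 195 235 279 tool [ 0.0352  0.0008 -0.0059]
```

Emit:
play_rows:
  steps:
    - [[-0.0002,0,0.0086,0],[-0.0002,0,0.0086,0],[-0.0002,0,0.0086,0],[-0.0002,0,0.0086,0],[0,0,0.0086,0]]

```text
time: 62.93
ee_pos: [0.5204, -0.1051, 0.0512]
tcp_rot: [180.0, -0.0, 177.0]
wrist_force: [0.5, -1.1, -0.5]
opening: 0.0153
grasp_force: 108.2
```

Emit:
play_rows:
  steps:
    - [[0,0,0.003,0],[0,0,0.003,0],[0,0,0.003,0],[0,0,0.003,0],[0,0,0.003,0]]

```text
time: 63.35
ee_pos: [0.5209, -0.105, 0.0374]
tcp_rot: [180.0, 0.1, 177.0]
wrist_force: [-0.4, 0.7, -4.0]
opening: 0.0152
grasp_force: 109.1
```

Emit:
play_rows:
  steps:
    - [[0,0,0.001,0],[0,0,0.001,0],[0,0,0.001,0],[0,0,0.0005,0],[0,0,0,0]]

```text
time: 63.77
ee_pos: [0.5208, -0.1051, 0.0341]
tcp_rot: [180.0, 0.0, 177.0]
wrist_force: [1.3, -0.0, -1.1]
opening: 0.0157
grasp_force: 110.6
```

Run:
```python
from h import *
held()
```

```text
q [-1.142e+01  3.280e+00 -1.359e+01  7.309e+01  1.000e-02 -8.450e+00] p [ 0.5208 -0.1051  0.0341] rpy [1.8000e+02 4.0000e-02 1.7703e+02] zxy [0.0007 0.    ] op 0.0154 F [0.5 1.  0.6] t 63.8167
bed tcp [-0.0005 -0.0925]
row 166 235 279 tool [ 0.0474  0.0008 -0.006 ]
row 195 235 279 tool [ 0.0344  0.0008 -0.006 ]
```

Just at the seat; press a bit more, then release, rise and check.

Emit:
play_rows:
  steps:
    - [[0,0,0.001,0],[0,0,0.001,0],[0,0,0.001,0],[0,0,0.001,0],[0,0,0,0]]

```text
time: 64.23
ee_pos: [0.5216, -0.1052, 0.0337]
tcp_rot: [-180.0, 0.2, 177.0]
wrist_force: [-9.5, 3.4, 29.1]
opening: 0.0155
grasp_force: 114.5
```

Emit:
play_rows:
  steps:
    - [[0,0,-0.001,0],[0,0,-0.001,0],[0,0,-0.001,0],[0,0,0,0],[0,0,0,0]]

```text
time: 64.65
ee_pos: [0.5213, -0.1052, 0.034]
tcp_rot: [-180.0, 0.1, 177.0]
wrist_force: [-0.4, 0.7, 8.6]
opening: 0.0153
grasp_force: 111.9
```

Emit:
play_rows:
  steps:
    - [[0,0,0,0],[0,0,0,0],[0,0,0,0],[0,0,0,0],[0,0,0,0]]
  gripper: 0.034

```text
time: 65.07
ee_pos: [0.5204, -0.105, 0.0325]
tcp_rot: [180.0, -0.0, 177.0]
wrist_force: [-0.7, -0.5, -1.0]
opening: 0.0336
grasp_force: 0.0
```

Emit:
play_rows:
  steps:
    - [[0,0,-0.02,0],[0,0,-0.02,0],[0,0,-0.02,0],[0,0,-0.02,0],[0,0,-0.02,0]]

```text
time: 65.48
ee_pos: [0.5204, -0.105, 0.1336]
tcp_rot: [180.0, -0.0, 177.0]
wrist_force: [-0.0, 0.1, 0.4]
opening: 0.0338
grasp_force: 0.0
```

Emit:
play_rows:
  steps:
    - [[0.009,0.018,-0.03,0],[0.009,0.018,-0.03,0],[0.009,0.018,-0.03,0],[0.009,0.018,-0.03,0],[0.009,0.018,-0.03,0]]

```text
time: 65.9
ee_pos: [0.4795, -0.0122, 0.2843]
tcp_rot: [180.0, 0.0, 177.0]
wrist_force: [1.2, 0.0, -0.1]
opening: 0.034
grasp_force: 0.0
```

Emit:
play_rows:
  steps:
    - [[0,0,0,0],[0,0,0,0],[0,0,0,0],[0,0,0,0],[0,0,0,0]]
  gripper: 0.05

```text
time: 66.32
ee_pos: [0.4801, -0.0134, 0.2814]
tcp_rot: [180.0, -0.1, 177.0]
wrist_force: [0.9, -0.6, -0.7]
opening: 0.05
grasp_force: 0.0
```

Run:
```python
from h import *
tilt(); seated(); seated(('side','scene')); show('scene')
```

```text
q [-1.6000e+00 -3.0100e+00  7.6200e+00  1.0075e+02  1.0000e-02  1.4100e+00] p [ 0.4801 -0.0134  0.2814] rpy [ 1.7999e+02 -1.2000e-01  1.7699e+02] zxy [-0.002   0.0002] op 0.05 F [ 0.9 -0.6 -0.7] t 66.3167
clip 1 near [-0.0501 -0.0916  0.0402] far [ 0.0503 -0.0914  0.0431] 
clip 2 near [-0.0493 -0.0454  0.0394] far [ 0.051  -0.0457  0.0431] 
clip 3 near [-0.0487  0.      0.0403] far [ 0.0527 -0.0002  0.0439] 
clip 4 near [-0.05    0.0462  0.042 ] far [0.0511 0.046  0.0433] 
clip 5 near [-0.0503  0.0928  0.0413] far [0.0505 0.0916 0.0435] 
clip 1 near [-0.0487 -0.0933  0.042 ] far [ 0.0473 -0.0911  0.0387] 
clip 2 near [-0.0479 -0.0469  0.0411] far [ 0.0483 -0.0447  0.0382] 
clip 3 near [-0.047  -0.0016  0.0421] far [0.0495 0.0006 0.0388] 
clip 4 near [-0.0475  0.0443  0.0421] far [0.049  0.0473 0.0391] 
clip 5 near [-0.0483  0.0906  0.0424] far [0.0485 0.0928 0.0395] 
scene w [0.5152 0.0951] bed [-0.0167  0.1072] yaw -3.71 L 0.104 W 0.020 [180.  30.] px [261. 168.]
scene w [0.5134 0.0476] bed [-0.016   0.0597] yaw -3.65 L 0.104 W 0.019 [172.  34.] px [248. 177.]
scene w [ 5.123e-01 -5.000e-04] bed [-0.0146  0.0116] yaw -3.44 L 0.104 W 0.019 [181.  37.] px [235. 187.]
scene w [ 0.5087 -0.0475] bed [-0.0156 -0.0356] yaw -3.2 L 0.104 W 0.020 [170.  32.] px [221. 196.]
scene w [ 0.5049 -0.0948] bed [-0.0169 -0.083 ] yaw -3.06 L 0.103 W 0.019 [169.  31.] px [207. 205.]
```

Emit:
play_rows:
  steps:
    - [[-0.0123,0.0288,0.0151,0],[-0.0123,0.0288,0.0151,0],[-0.0123,0.0288,0.0151,0],[-0.0123,0.0288,0.0151,0],[-0.0123,0.0288,0.0151,0]]

```text
time: 66.98
ee_pos: [0.5496, 0.129, 0.2066]
tcp_rot: [180.0, 0.0, 177.0]
wrist_force: [1.2, -0.7, 0.8]
opening: 0.0501
grasp_force: 0.0
```

Emit:
play_rows:
  steps:
    - [[-0.0123,0.0288,0.0151,0],[-0.0123,0.0288,0.0151,0],[-0.0123,0.0288,0.0151,0],[-0.0123,0.0288,0.0151,0],[-0.0123,0.0288,0.0151,0]]

```text
time: 67.4
ee_pos: [0.6185, 0.2698, 0.1308]
tcp_rot: [180.0, -0.0, 177.0]
wrist_force: [0.9, -0.0, -0.0]
opening: 0.0503
grasp_force: 0.0
```

Emit:
play_rows:
  steps:
    - [[0,0,0.0125,0],[0,0,0.0125,0],[0,0,0.0125,0],[0,0,0.0125,0],[0,0,0.0125,0]]

```text
time: 67.82
ee_pos: [0.618, 0.2675, 0.069]
tcp_rot: [180.0, 0.1, 177.0]
wrist_force: [-0.6, 0.6, 0.2]
opening: 0.0497
grasp_force: 0.0
```

Run:
```python
from h import *
tilt(); print(w2b(st()[1]))
```

```text
q [23.4  21.73 12.02 80.23  0.   26.43] p [0.618  0.2675 0.069 ] rpy [1.7997e+02 5.0000e-02 1.7697e+02] zxy [0.0009 0.0004] op 0.0497 F [-0.6  0.6  0.2] t 67.8167
[0.07679049 0.28475553]
```

Emit:
play_rows:
  steps:
    - [[0,0,0,0],[0,0,0,0],[0,0,0,0],[0,0,0,0],[0,0,0,0]]
  gripper: 0.0
  squeeze: 50

```text
time: 68.23
ee_pos: [0.6183, 0.2674, 0.0707]
tcp_rot: [-180.0, 0.1, 177.0]
wrist_force: [-2.3, -7.3, 1.2]
opening: 0.011
grasp_force: 50.0
```

Emit:
play_rows:
  steps:
    - [[0,0,0,0],[0,-0.01,0,0],[0,-0.0185,0,0],[0,-0.0185,0,0],[0,-0.0185,0,0]]

```text
time: 68.65
ee_pos: [0.6148, 0.2027, 0.0707]
tcp_rot: [179.9, 0.1, 177.1]
wrist_force: [-0.2, 2.9, 3.1]
opening: 0.0112
grasp_force: 50.2
```

Emit:
play_rows:
  steps:
    - [[0,-0.0185,0,0],[0,-0.0185,0,0],[0,-0.0185,0,0],[0,-0.0185,0,0],[0,-0.0185,0,0]]

```text
time: 69.07
ee_pos: [0.6098, 0.11, 0.0707]
tcp_rot: [179.9, 0.1, 177.0]
wrist_force: [-1.5, 2.4, 2.2]
opening: 0.0111
grasp_force: 50.4
```

Emit:
play_rows:
  steps:
    - [[0,-0.0185,0,0],[0,-0.0185,0,0],[0,-0.0185,0,0],[0,-0.0185,0,0],[0,-0.0185,0,0]]

```text
time: 69.48
ee_pos: [0.6048, 0.0175, 0.0706]
tcp_rot: [179.9, 0.1, 177.0]
wrist_force: [-2.3, 3.4, 3.7]
opening: 0.0109
grasp_force: 50.5
```

Emit:
play_rows:
  steps:
    - [[0,-0.012,0,0],[0,-0.008,0,0],[0,-0.004,0,0],[0,-0.002,0,0],[0,0,0,0]]

```text
time: 69.9
ee_pos: [0.6034, -0.0086, 0.0706]
tcp_rot: [180.0, 0.0, 177.0]
wrist_force: [-7.0, -1.3, 6.9]
opening: 0.0105
grasp_force: 50.9
```

Run:
```python
from h import *
tilt(); print(w2b(st()[1]))
```

```text
q [-8.200e-01  1.208e+01  2.700e-01  7.815e+01  1.000e-02  2.190e+00] p [ 0.6034 -0.0086  0.0706] rpy [1.7999e+02 4.0000e-02 1.7698e+02] zxy [0.0007 0.0001] op 0.0105 F [-7.  -1.3  6.9] t 69.9
[0.07683466 0.00828047]
```

Emit:
play_rows:
  steps:
    - [[0,-0.002,0,0],[0,-0.002,0,0],[0,-0.002,0,0],[0,-0.0015,0,0],[0,-0.001,0,0]]

```text
time: 70.32
ee_pos: [0.6029, -0.0163, 0.0706]
tcp_rot: [179.9, 0.0, 177.0]
wrist_force: [-6.0, 1.6, 7.7]
opening: 0.0109
grasp_force: 50.9
```

Emit:
play_rows:
  steps:
    - [[0,-0.001,0,0],[0,-0.001,0,0],[0,-0.001,0,0],[0,-0.001,0,0],[0,0,0,0]]

```text
time: 70.73
ee_pos: [0.6029, -0.0173, 0.0706]
tcp_rot: [179.6, 0.0, 177.2]
wrist_force: [-4.9, 18.4, 6.9]
opening: 0.0111
grasp_force: 51.0
```

Run:
```python
from h import *
tilt(); print(w2b(st()[1]))
```

```text
q [-1.82 12.04  0.21 78.13  0.37  1.03] p [ 0.6029 -0.0173  0.0706] rpy [1.7963e+02 4.0000e-02 1.7715e+02] zxy [0.0009 0.0065] op 0.0111 F [-4.9 18.4  6.9] t 70.7333
[ 0.07680187 -0.0004129 ]
```

Emit:
play_rows:
  steps:
    - [[0,0.001,0,0],[0,0.001,0,0],[0,0.001,0,0],[0,0.001,0,0],[0,0,0,0]]

```text
time: 71.15
ee_pos: [0.6029, -0.0165, 0.0706]
tcp_rot: [180.0, 0.0, 177.0]
wrist_force: [-6.4, 0.6, 6.5]
opening: 0.0112
grasp_force: 51.0
```

Emit:
play_rows:
  steps:
    - [[0,0,0,0],[0,0,0,0],[0,0,0,0],[0,0,0,0],[0,0,0,0]]
  gripper: 0.05

```text
time: 71.57
ee_pos: [0.6034, -0.0163, 0.0693]
tcp_rot: [180.0, 0.0, 177.0]
wrist_force: [-0.6, -0.2, 0.4]
opening: 0.0502
grasp_force: 0.0
```

Emit:
play_rows:
  steps:
    - [[0,0,-0.03,0],[0,0,-0.03,0],[0,0,-0.03,0],[0,0,-0.03,0],[0,0,-0.03,0]]

```text
time: 71.98
ee_pos: [0.6031, -0.0162, 0.2208]
tcp_rot: [180.0, 0.0, 177.0]
wrist_force: [0.7, -0.8, -0.7]
opening: 0.0498
grasp_force: 0.0
```

Emit:
play_rows:
  steps:
    - [[0.0125,-0.035,0,0],[0.0125,-0.035,0,0],[0.0125,-0.035,0,0],[0.0125,-0.035,0,0],[0.0125,-0.035,0,0]]

```text
time: 72.4
ee_pos: [0.531, -0.1891, 0.2194]
tcp_rot: [180.0, 0.0, 177.1]
wrist_force: [0.1, 1.1, -0.1]
opening: 0.0502
grasp_force: 0.0
```

Emit:
play_rows:
  steps:
    - [[0.0125,-0.035,0,0],[0.0125,-0.035,0,0],[0.0125,-0.035,0,0],[0.0125,-0.035,0,0],[0.0125,-0.035,0,0]]

```text
time: 72.82
ee_pos: [0.4593, -0.3609, 0.2194]
tcp_rot: [-180.0, 0.0, 177.0]
wrist_force: [-0.5, -0.1, -0.3]
opening: 0.0502
grasp_force: 0.0
```

Emit:
play_rows:
  steps:
    - [[0,0,0,0],[0,0,0,0],[0,0,0,0],[0,0,0,0],[0,0,0,0]]

```text
time: 73.23
ee_pos: [0.4609, -0.3583, 0.2194]
tcp_rot: [180.0, 0.0, 177.1]
wrist_force: [0.4, -0.1, -0.1]
opening: 0.0501
grasp_force: 0.0
```

Run:
```python
from h import *
tilt(); np.set_printoptions(precision=4,suppress=True)
for n in ('wrist','scene','side'):
    c=cam(n,'pin_%s.png'%n); h=cv2.cvtColor(c['img'],cv2.COLOR_BGR2HSV)
    dark=cv2.inRange(h,(0,0,0),(180,255,60)); nn,l,s,ce=cv2.connectedComponentsWithStats(dark)
    red=((h[...,0]<12)|(h[...,0]>168))&(h[...,1]>90)
    for i in range(1,nn):
        if s[i,4]<25: continue
        w=onz(c,*ce[i],.02)
        if abs(w[0]-.46)<.15 and abs(w[1]+.4)<.15: print(n,'dark',s[i],ce[i].round(1),w[:2])
```

```text
q [-3.787e+01  9.450e+00  1.368e+01  9.422e+01  2.000e-02 -3.499e+01] p [ 0.4609 -0.3583  0.2194] rpy [1.7999e+02 2.0000e-02 1.7712e+02] zxy [0.0004 0.0002] op 0.0501 F [ 0.4 -0.1 -0.1] t 73.2333
wrist dark [206 154  24  35 553] [217.6 171. ] [ 0.4711 -0.3993]
scene dark [ 93 263  12  13  91] [ 98.3 268.5] [ 0.4719 -0.402 ]
side dark [218 342  16  19 224] [225.4 351.1] [ 0.471  -0.4026]
```

View pics/pin_wrist.png

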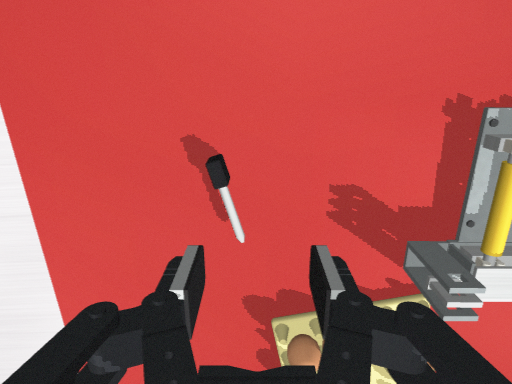

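```bash
cat >> h.py <<'E'
def pin(c,z,box,zr=None):
    h=cv2.cvtColor(c['img'],cv2.COLOR_BGR2HSV); m=cv2.inRange(h,(0,0,110),(180,70,255)); x0,x1,y0,y1=box
    M=np.zeros_like(m); M[y0:y1,x0:x1]=m[y0:y1,x0:x1]; n,l,s,ce=cv2.connectedComponentsWithStats(M); i=1+np.argmax(s[1:,4])
    ys,xs=np.where(l==i); P=np.array([onz(c,a,b,z)[:2] for a,b in zip(xs,ys)]); ctr=P.mean(0); w,V=np.linalg.eigh(np.cov((P-ctr).T)); d=V[:,1]*np.sign(V[0,1]); t=(P-ctr)@d
    a,b=ctr+d*t.min(),ctr+d*t.max(); print('rod n',len(P),'base',a.round(4),'tip',b.round(4),'L',np.ptp(t).round(4),'W',np.ptp((P-ctr)@V[:,0]).round(4),'yaw',np.degrees(np.arctan2(d[1],d[0])).round(2),'origin',(b-.07*d).round(4))
    return a,b,d
E
python3 - <<'E'
from h import *
c=cam('wrist'); pin(c,.022,(195,265,180,250))
c=cam('scene'); pin(c,.022,(98,135,262,292))
c=cam('side'); pin(c,.022,(225,280,320,360))
E
```

```text
rod n 502 base [ 0.4881 -0.3955] tip [ 0.5552 -0.3783] L 0.0693 W 0.0099 yaw 14.34 origin [ 0.4874 -0.3957]
rod n 113 base [ 0.4859 -0.3959] tip [ 0.5535 -0.3793] L 0.0696 W 0.0099 yaw 13.81 origin [ 0.4855 -0.396 ]
rod n 181 base [ 0.4875 -0.3943] tip [ 0.5526 -0.378 ] L 0.0671 W 0.0109 yaw 14.03 origin [ 0.4847 -0.395 ]
```

Emit:
play_rows:
  steps:
    - [[-0.0025,-0.0082,0,0],[-0.0025,-0.0082,0,0],[-0.0025,-0.0082,0,0],[-0.0025,-0.0082,0,0],[-0.0025,-0.0082,0,0]]

```text
time: 73.95
ee_pos: [0.4708, -0.4021, 0.219]
tcp_rot: [180.0, -0.0, 177.0]
wrist_force: [0.5, 0.5, -0.7]
opening: 0.05
grasp_force: 0.0
```

Emit:
play_rows:
  steps:
    - [[0,0,0,-0.059],[0,0,0,-0.059],[0,0,0,-0.059],[0,0,0,-0.059],[0,0,0,-0.059]]

```text
time: 74.37
ee_pos: [0.4707, -0.4017, 0.219]
tcp_rot: [180.0, 0.0, -165.9]
wrist_force: [-0.1, -0.7, 0.3]
opening: 0.0499
grasp_force: 0.0
```

Emit:
play_rows:
  steps:
    - [[0,0,0.026,0],[0,0,0.026,0],[0,0,0.026,0],[0,0,0.026,0],[0,0,0,0]]

```text
time: 74.78
ee_pos: [0.4688, -0.4, 0.1094]
tcp_rot: [179.6, -0.3, -166.1]
wrist_force: [-0.8, 1.0, -0.8]
opening: 0.0504
grasp_force: 0.0
```

Run:
```python
from h import *
tilt(); o,p,M=st()
c=cam('wrist'); h=cv2.cvtColor(c['img'],cv2.COLOR_BGR2HSV); dark=cv2.inRange(h,(0,0,0),(180,255,60)); nn,l,s,ce=cv2.connectedComponentsWithStats(dark)
for i in range(1,nn):
    if s[i,4]>100: print(s[i],ce[i].round(0),(M.T@(onz(c,*ce[i],.025)-p)).round(4))
q=proj(c,[.5545,-.379,.022]); print(q); a=int(q[0]); b=int(q[1]); 
try: pin(c,.022,(max(a-60,0),min(a+60,512),max(b-150,0),min(b+40,384)))
except Exception as e: print(e)
pin(cam('scene'),.022,(98,135,262,292))
```

```text
q [-4.048e+01  1.384e+01  6.640e+00  8.326e+01  1.000e-02 -5.438e+01] p [ 0.4688 -0.4     0.1094] rpy [ 179.62   -0.25 -166.09] zxy [-0.0059  0.0054] op 0.0504 F [-0.8  1.  -0.8] t 74.7833
[244 174  21  49 974] [254. 198.] [-0.0005 -0.001   0.0844]
[184 246  21  91 940] [195. 286.] [-0.0747 -0.048   0.0838]
[    3   246   509   138 24681] [263. 344.] [-0.1329  0.0059  0.0839]
[164 257  18  17 171] [173. 265.] [-0.056  -0.0643  0.0838]
[332 257  19  17 174] [341. 265.] [-0.0566  0.0662  0.0846]
[254.74843911 298.07056305]
rod n 951 base [ 0.4894 -0.3949] tip [ 0.5553 -0.3784] L 0.0679 W 0.0097 yaw 14.0 origin [ 0.4874 -0.3954]
rod n 113 base [ 0.4859 -0.3958] tip [ 0.5537 -0.3793] L 0.0698 W 0.01 yaw 13.74 origin [ 0.4858 -0.3959]
```

Emit:
play_rows:
  steps:
    - [[0,-0.0003,0.016,0],[0,-0.0003,0.016,0],[0,0,0.016,0],[0,0,0.016,0],[0,0,0.016,0]]

```text
time: 75.3
ee_pos: [0.472, -0.4027, 0.0374]
tcp_rot: [-179.8, 0.1, -166.1]
wrist_force: [0.2, -0.0, -0.7]
opening: 0.0503
grasp_force: 0.0
```

Emit:
play_rows:
  steps:
    - [[0,0,0.006,0],[0,0,0.006,0],[0,0,0.006,0],[0,0,0.006,0],[0,0,0.006,0]]

```text
time: 75.72
ee_pos: [0.4713, -0.4019, 0.0059]
tcp_rot: [-179.9, 0.1, -166.1]
wrist_force: [-0.5, 0.4, -0.2]
opening: 0.0503
grasp_force: 0.0
```

Emit:
play_rows:
  steps:
    - [[0,0,0,0],[0,0,0,0],[0,0,0,0],[0,0,0,0],[0,0,0,0]]
  gripper: 0.0
  squeeze: 90

```text
time: 76.13
ee_pos: [0.4711, -0.4016, 0.0059]
tcp_rot: [-180.0, 0.0, -166.1]
wrist_force: [0.3, 0.1, 3.3]
opening: 0.0141
grasp_force: 88.5
```

Emit:
play_rows:
  steps:
    - [[0,0,0,0],[0,0,0,0],[0,0,-0.005,0],[0,0,-0.01,0],[0,0,-0.02,0]]

```text
time: 76.55
ee_pos: [0.4697, -0.4005, 0.0387]
tcp_rot: [179.8, -0.1, -166.1]
wrist_force: [0.3, -0.3, -0.5]
opening: 0.014
grasp_force: 88.1
```

Emit:
play_rows:
  steps:
    - [[0,0,-0.025,0.059],[0,0,-0.025,0.059],[0,0,-0.025,0.059],[0,0,-0.02,0.059],[0,0,-0.005,0.059]]

```text
time: 76.97
ee_pos: [0.4717, -0.4022, 0.1451]
tcp_rot: [-179.8, 0.2, 176.9]
wrist_force: [-0.1, -0.1, -1.1]
opening: 0.0141
grasp_force: 87.9
```

Emit:
play_rows:
  steps:
    - [[0,0,0,0],[0,0,0,0],[0,0,0,0],[0,0,0,0],[0,0,0,0]]

```text
time: 77.38
ee_pos: [0.4705, -0.4012, 0.1393]
tcp_rot: [179.9, -0.1, 177.1]
wrist_force: [0.7, 0.3, -1.3]
opening: 0.0144
grasp_force: 87.9
```

```bash
cat >> h.py <<'E'
def heldpin():
    tilt(); o,p,M=st(); c=cam('wrist'); h=cv2.cvtColor(c['img'],cv2.COLOR_BGR2HSV)
    m=cv2.inRange(h,(0,0,110),(180,70,255)); q=[proj(c,p+M@np.array([t,0,-.018])) for t in (-.015,-.03,-.05,-.07,-.085)]
    print('bed tcp',w2b(p).round(4),'expected rod px',np.round(q,0).tolist())
    for t in (-.02,-.03,-.04,-.05,-.06,-.07,-.075,-.08,-.085,-.09):
        u,v=proj(c,p+M@np.array([t,0,-.018])); 
        if not(0<=v<384): continue
        xs=np.where(m[int(round(v)),200:312])[0]+200; 
        if len(xs): pl=onz(c,(xs.min()+xs.max())/2,v,p[2]+.018); print(t,int(v),xs.min(),xs.max(),'tool',(M.T@(pl-p))[:2].round(4))
    return c
E
python3 - <<'E'
from h import *
heldpin()
for n in ('scene','side'):
    c=cam(n); o,p,M=st(); h=cv2.cvtColor(c['img'],cv2.COLOR_BGR2HSV); 
    print(n,[ (np.round(proj(c,p+M@np.array([t,0,-.018]))).tolist(), c['img'][tuple(np.round(proj(c,p+M@np.array([t,0,-.018]))[::-1]).astype(int))].tolist()) for t in (-.03,-.05,-.07,-.08,-.095)])
E
```

```text
q [-4.046e+01  1.362e+01  9.670e+00  8.614e+01  2.000e-02 -3.754e+01] p [ 0.4705 -0.4012  0.1393] rpy [ 1.7993e+02 -6.0000e-02  1.7708e+02] zxy [-0.001   0.0013] op 0.0144 F [ 0.7  0.3 -1.3] t 77.3833
bed tcp [-0.035  -0.3908] expected rod px [[255.0, 308.0], [255.0, 335.0], [255.0, 368.0], [255.0, 399.0], [255.0, 420.0]]
-0.03 334 247 267 tool [-0.03    0.0008]
-0.04 351 247 266 tool [-0.04    0.0006]
-0.05 368 247 266 tool [-0.0499  0.0006]Traceback (most recent call last):
  File "<stdin>", line 2, in <module>
  File "h.py", line 94, in heldpin
    xs=np.where(m[int(round(v)),200:312])[0]+200;
                ~^^^^^^^^^^^^^^^^^^^^^^^
IndexError: index 384 is out of bounds for axis 0 with size 384
```

Emit:
play_rows:
  steps:
    - [[0.0006,0.0241,0,0],[0.0006,0.0241,0,0],[0.0006,0.0241,0,0],[0.0006,0.0241,0,0],[0.0006,0.0241,0,0]]

```text
time: 77.85
ee_pos: [0.4738, -0.2798, 0.1399]
tcp_rot: [180.0, -0.0, 177.0]
wrist_force: [1.1, 0.6, -1.2]
opening: 0.0143
grasp_force: 88.1
```

Emit:
play_rows:
  steps:
    - [[0.0006,0.0241,0,0],[0.0006,0.0241,0,0],[0.0006,0.0241,0,0],[0.0006,0.0241,0,0],[0.0006,0.0241,0,0]]

```text
time: 78.27
ee_pos: [0.477, -0.1593, 0.1401]
tcp_rot: [180.0, -0.0, 177.0]
wrist_force: [0.2, -0.3, 0.7]
opening: 0.0142
grasp_force: 88.1
```

Emit:
play_rows:
  steps:
    - [[0,0,0.015,0],[0,0,0.015,0],[0,0,0.015,0],[0,0,0.015,0],[0,0,0.015,0]]

```text
time: 78.68
ee_pos: [0.4771, -0.1603, 0.0644]
tcp_rot: [180.0, -0.0, 177.1]
wrist_force: [-0.4, -0.1, -0.7]
opening: 0.0146
grasp_force: 88.2
```

Emit:
play_rows:
  steps:
    - [[0,0,0,0],[0,0,0,0],[0,0,0,0],[0,0,0,0],[0,0,0,0]]

```text
time: 79.1
ee_pos: [0.4778, -0.1607, 0.0663]
tcp_rot: [-180.0, 0.1, 177.0]
wrist_force: [0.5, 0.8, -0.5]
opening: 0.0146
grasp_force: 88.1
```

```bash
sed -i 's/if not(0<=v<384)/if not(0<=v<383)/' h.py
python3 - <<'E'
from h import *
heldpin()
o,p,M=st()
# rod in scene/side: tip localisation near the expected place
for n in ('scene','side'):
    c=cam(n); e=[proj(c,p+M@np.array([t,0,-.016])).round(1).tolist() for t in (-.02,-.05,-.086)]; h=proj(c,b2w(.057,-.15,.078)).round(1); print(n,'rod exp',e,'eye',h)
    u,v=int(e[2][0]),int(e[2][1]); g=c['img'][v-8:v+9,u-14:u+15].max(2); print(g)
E
```

```text
q [-1.859e+01 -1.330e+00 -1.465e+01  7.659e+01  1.000e-02 -1.562e+01] p [ 0.4778 -0.1607  0.0663] rpy [-1.7999e+02  9.0000e-02  1.7703e+02] zxy [ 0.0016 -0.0003] op 0.0146 F [ 0.5  0.8 -0.5] t 79.1
bed tcp [-0.0404 -0.1502] expected rod px [[255.0, 308.0], [255.0, 335.0], [255.0, 368.0], [255.0, 399.0], [255.0, 420.0]]
-0.03 334 234 280 tool [-0.03    0.0008]
-0.04 351 236 281 tool [-0.0401  0.0015]
-0.05 368 247 267 tool [-0.0501  0.0008]
scene rod exp [[181.4, 203.2], [188.4, 211.1], [197.2, 220.8]] eye [200.2 224.9]
[[107 106 107  99 109 128 155 171 166 147 125 109 103 101 100  92  89  95
  117 137 137 139 137 133 123 126 135 156 177]
 [116 106 106 103 101 114 132 157 172 163 141 118 109 104 105 103  90  87
   98 123 134 140 141 138 132 122 121 141 156]
 [128 111 104 105 106 103 117 136 161 169 156 137 113 111 116 109 102  96
   97 107 124 134 141 142 142 130 113 118 139]
 [128 112 106 103 105 105 108 114 139 163 166 155 131 118 122 115 108 101
   95  99 113 126 140 142 141 135 119 107 124]
 [133 118 110 105 105 104 100 107 122 144 161 170 152 132 115 108 106 106
  102  97  96 116
[... 2920 characters left out ...]
111 113 110 110 106 106 104  96  94  88  85  77
   75  71  75  80  84  94 106 109 106  97 106]
 [108 109 109 104  99  93  96  97 100 101  99  98  95  95  94  94  92  81
   70  72  70  76  81  89  99 111 102 103  99]
 [ 96  95  97 102  97  91  90  95  98  98  93  95  95  96  93  96  87  79
   71  66  71  78  84  88  99 110 104  98 102]
 [ 90  94  97  95  96  97  94  97  94  95  98  96  96  96  92  88  84  82
   73  62  67  76  84  89  93 100 102  98 105]
 [ 96  96  93  96  95  91  88  96  97  95  95  99  98  96  92  89  83  85
   73  63  67  78  81  81  91 103 104  97 102]
 [100 102  97  91  87  81  79  80  93  93  95  99  95  95  93  92  86  86
   71  65  69  72  87  78  90  98 106 109 105]]
```

Run:
```python
from h import *
o,p,M=st(); 
for n in ('side','scene'):
    c=cam(n); h=cv2.cvtColor(c['img'],cv2.COLOR_BGR2HSV)
    for t in (-.03,-.04,-.05,-.06,-.07):
        a=proj(c,p+M@np.array([t,0,-.016])); up=proj(c,p+M@np.array([t,0,-.026])); lo=proj(c,p+M@np.array([t,0,-.006])); d=(up-lo)/np.linalg.norm(up-lo); k=np.arange(-6,6.1,1)
        V=[h[int(round(a[1]+q*d[1])),int(round(a[0]+q*d[0]))] for q in k]; print(n,t,'px/10mm %.1f'%(np.linalg.norm(up-lo)/2),[(int(v[2]) if v[1]<70 else -int(v[1])) for v in V])
```

```text
side -0.03 px/10mm 3.2 [134, 117, 97, 96, 96, 108, 134, 152, 165, -92, -149, -173, -177]
side -0.04 px/10mm 3.2 [114, 99, 93, 96, 102, 123, 146, 154, 170, -117, -158, -175, -173]
side -0.05 px/10mm 3.2 [114, 100, 93, 96, 91, 112, 131, 155, 163, -77, -146, -175, -175]
side -0.06 px/10mm 3.2 [90, 93, 97, 93, 96, 120, 147, 159, 169, -121, -163, -175, -173]
side -0.07 px/10mm 3.2 [94, 92, 96, 100, 115, 137, 155, 165, 175, -131, -172, -177, -162]
scene -0.03 px/10mm 2.3 [-183, -129, 105, -79, 120, 136, 158, 154, 163, 160, 140, 121, 73]
scene -0.04 px/10mm 2.2 [-114, -118, 111, 123, 151, 145, 165, 164, 164, 163, 154, 139, -99]
scene -0.05 px/10mm 2.2 [-162, -105, -116, 118, 134, 153, 156, 165, 165, 153, 151, 133, -117]
scene -0.06 px/10mm 2.2 [-178, -131, -76, 122, 123, 138, 158, 172, 172, 164, 150, 129, 130]
scene -0.07 px/10mm 2.2 [-168, -135, 110, 126, 155, 148, 166, 168, 168, 156, 162, 143, -75]
```

Emit:
play_rows:
  steps:
    - [[0,0,0.0015,0],[0,0,0.0015,0],[0,0,0.0014,0],[0,0,0,0],[0,0,0,0]]

```text
time: 79.77
ee_pos: [0.4772, -0.1604, 0.0607]
tcp_rot: [180.0, -0.0, 177.0]
wrist_force: [0.2, -1.1, -1.4]
opening: 0.0142
grasp_force: 88.1
```

Emit:
play_rows:
  steps:
    - [[-0.003,0,0,0],[-0.003,0,0,0],[-0.003,0,0,0],[-0.003,0,0,0],[-0.003,0,0,0]]

```text
time: 80.18
ee_pos: [0.4927, -0.1613, 0.0609]
tcp_rot: [180.0, 0.0, 177.0]
wrist_force: [-0.9, 0.4, -1.6]
opening: 0.0144
grasp_force: 88.1
```

Run:
```python
from h import *
tilt(); print(w2b(st()[1]))
```

```text
q [-1.813e+01  8.400e-01 -1.309e+01  7.606e+01  2.000e-02 -1.516e+01] p [ 0.4927 -0.1613  0.0609] rpy [1.7999e+02 1.0000e-02 1.7703e+02] zxy [0.0002 0.0002] op 0.0144 F [-0.9  0.4 -1.6] t 80.1833
[-0.02554088 -0.15002543]
```

Emit:
play_rows:
  steps:
    - [[-0.003,0,-0.0005,0],[-0.003,0,0,0],[-0.003,0,0,0],[-0.003,0,0,0],[-0.003,0,0,0]]

```text
time: 80.6
ee_pos: [0.5076, -0.162, 0.0614]
tcp_rot: [180.0, 0.0, 177.0]
wrist_force: [0.6, -0.3, -0.6]
opening: 0.0141
grasp_force: 88.1
```

Run:
```python
from h import *
tilt(); print(w2b(st()[1]))
```

```text
q [-1.771e+01  2.780e+00 -1.104e+01  7.617e+01  2.000e-02 -1.474e+01] p [ 0.5076 -0.162   0.0614] rpy [1.7999e+02 1.0000e-02 1.7703e+02] zxy [0.0002 0.0002] op 0.0141 F [ 0.6 -0.3 -0.6] t 80.6
[-0.0106423  -0.15000589]
```

Emit:
play_rows:
  steps:
    - [[-0.003,0,0,0],[-0.003,0,0,0],[-0.003,0,0,0],[-0.003,0,0,0],[-0.003,0,0,0]]

```text
time: 81.02
ee_pos: [0.5226, -0.1628, 0.0614]
tcp_rot: [180.0, 0.0, 177.0]
wrist_force: [-0.2, -0.4, -1.3]
opening: 0.0142
grasp_force: 88.1
```

Run:
```python
from h import *
tilt(); print(w2b(st()[1]))
```

```text
q [-1.731e+01  4.740e+00 -8.980e+00  7.628e+01  2.000e-02 -1.434e+01] p [ 0.5226 -0.1628  0.0614] rpy [1.7999e+02 1.0000e-02 1.7703e+02] zxy [0.0002 0.0002] op 0.0142 F [-0.2 -0.4 -1.3] t 81.0167
[ 0.00434284 -0.14997683]
```

Emit:
play_rows:
  steps:
    - [[-0.003,0,0,0],[-0.003,0,0,0],[-0.003,0,0,0],[-0.003,0,0,0],[-0.003,0,0,0]]

```text
time: 81.43
ee_pos: [0.5375, -0.1636, 0.0614]
tcp_rot: [180.0, 0.0, 177.0]
wrist_force: [0.0, -0.4, -0.9]
opening: 0.0143
grasp_force: 88.1
```

Emit:
play_rows:
  steps:
    - [[-0.003,0,0,0],[-0.003,0,0,0],[-0.003,0,0,0],[-0.003,0,0,0],[-0.002,0,0,0]]

```text
time: 81.85
ee_pos: [0.5516, -0.1643, 0.0614]
tcp_rot: [180.0, 0.0, 177.0]
wrist_force: [0.3, -0.0, -1.4]
opening: 0.0143
grasp_force: 88.1
```

Run:
```python
from h import *
tilt(); print(w2b(st()[1]))
```

```text
q [-1.659e+01  8.540e+00 -4.820e+00  7.663e+01  1.000e-02 -1.363e+01] p [ 0.5516 -0.1643  0.0614] rpy [1.7999e+02 1.0000e-02 1.7703e+02] zxy [0.0003 0.0001] op 0.0143 F [ 0.3 -0.  -1.4] t 81.85
[ 0.03343551 -0.14995346]
```

Emit:
play_rows:
  steps:
    - [[-0.001,0,0,0],[-0.001,0,0,0],[-0.001,0,0,0],[-0.001,0,0,0],[-0.001,0,0,0]]

```text
time: 82.27
ee_pos: [0.5562, -0.1646, 0.0614]
tcp_rot: [180.0, 0.0, 177.0]
wrist_force: [-0.4, -0.4, -1.1]
opening: 0.0141
grasp_force: 88.1
```

Emit:
play_rows:
  steps:
    - [[-0.0007,0,0,0],[-0.0007,0,0,0],[0,0,0,0],[0,0,0,0],[0,0,0,0]]

```text
time: 82.68
ee_pos: [0.5576, -0.1646, 0.0614]
tcp_rot: [180.0, 0.0, 177.0]
wrist_force: [0.7, 0.2, -1.3]
opening: 0.0144
grasp_force: 88.1
```

Run:
```python
from h import *
tilt(); o,p,M=st(); print(w2b(p))
c=cam('wrist'); h=cv2.cvtColor(c['img'],cv2.COLOR_BGR2HSV)
for x in (.05,.053,.057,.06): print(x,proj(c,b2w(x,-.15,.095)).round(1))
col=[(v,int(h[v,257,1]),int(h[v,257,2])) for v in range(290,384,3)]; print(col)
```

```text
q [-1.646e+01  9.330e+00 -3.930e+00  7.674e+01  2.000e-02 -1.349e+01] p [ 0.5576 -0.1646  0.0614] rpy [1.7999e+02 1.0000e-02 1.7703e+02] zxy [0.0001 0.0002] op 0.0144 F [ 0.7  0.2 -1.3] t 82.6833
[ 0.03940779 -0.14992239]
0.05 [254.9 324.2]
0.053 [254.9 330.2]
0.057 [254.9 338.2]
0.06 [254.9 344. ]
[(290, 0, 34), (293, 35, 36), (296, 20, 38), (299, 22, 46), (302, 6, 45), (305, 30, 43), (308, 28, 37), (311, 30, 34), (314, 8, 34), (317, 6, 41), (320, 3, 183), (323, 13, 95), (326, 19, 95), (329, 14, 92), (332, 14, 94), (335, 14, 91), (338, 8, 100), (341, 9, 193), (344, 9, 195), (347, 9, 194), (350, 11, 192), (353, 4, 117), (356, 4, 115), (359, 4, 121), (362, 0, 116), (365, 4, 117), (368, 4, 118), (371, 2, 133), (374, 25, 31), (377, 46, 28), (380, 9, 27), (383, 42, 36)]
```

Emit:
play_rows:
  steps:
    - [[0,0,0,0],[0,0,0,0],[0,0,0,0],[0,0,0,0],[0,0,0,0]]
  gripper: 0.04

```text
time: 83.15
ee_pos: [0.5576, -0.1646, 0.0615]
tcp_rot: [180.0, 0.0, 177.0]
wrist_force: [-0.4, 0.0, -0.3]
opening: 0.0397
grasp_force: 0.0
```

Emit:
play_rows:
  steps:
    - [[0.0004,0,-0.012,0],[0.0004,0,-0.012,0],[0.0004,0,-0.012,0],[0.0004,0,-0.015,0],[0.0004,0,-0.015,0]]

```text
time: 83.57
ee_pos: [0.5558, -0.1646, 0.1296]
tcp_rot: [-180.0, 0.1, 177.0]
wrist_force: [0.8, -0.7, -0.1]
opening: 0.04
grasp_force: 0.0
```

Emit:
play_rows:
  steps:
    - [[0.015,0.015,-0.03,0],[0.015,0.015,-0.03,0],[0.015,0.015,-0.03,0],[0.015,0.015,-0.03,0],[0.015,0.015,-0.03,0]]

```text
time: 83.98
ee_pos: [0.4835, -0.0851, 0.2806]
tcp_rot: [180.0, 0.1, 177.0]
wrist_force: [0.2, 0.3, -0.4]
opening: 0.0399
grasp_force: 0.0
```

Emit:
play_rows:
  steps:
    - [[0,0,0,0],[0,0,0,0],[0,0,0,0],[0,0,0,0],[0,0,0,0]]

```text
time: 84.4
ee_pos: [0.4845, -0.0861, 0.2763]
tcp_rot: [180.0, -0.1, 177.0]
wrist_force: [-0.0, 0.4, -0.4]
opening: 0.0399
grasp_force: 0.0
```

Run:
```python
from h import *
tilt(); seated(); c=cam('wrist','fin.png'); h=cv2.cvtColor(c['img'],cv2.COLOR_BGR2HSV)
dark=cv2.inRange(h,(0,0,0),(180,255,60)); nn,l,s,ce=cv2.connectedComponentsWithStats(dark)
for i in range(1,nn):
    w=onz(c,*ce[i],.08); b=w2b(w)
    if s[i,4]>30 and -.2<b[1]<.1 and b[0]<.12: 
        x,y,ww,hh,a=s[i]; print(s[i],'bed@z.08',b.round(4),'lo',w2b(onz(c,x+ww/2,y+hh,.085)).round(4))
print('exp head px', [proj(c,b2w(x,-.15,.085)).round(1).tolist() for x in (.025,.055)],'exp tip',proj(c,b2w(.125,-.15,.078)).round(1),'handle',proj(c,b2w(.076,0,.093)).round(1))
u,v=proj(c,b2w(.11,-.15,.078)); print('hsv around rod beyond far plate',h[int(v),int(u)-6:int(u)+7].tolist())
```

```text
q [-1.0090e+01 -1.6100e+00  8.3900e+00  1.0011e+02  1.0000e-02 -7.0900e+00] p [ 0.4845 -0.0861  0.2763] rpy [ 1.7997e+02 -1.0000e-01  1.7700e+02] zxy [-0.0018  0.0006] op 0.0399 F [-0.   0.4 -0.4] t 84.4
clip 1 near [-0.0505 -0.0916  0.0403] far [ 0.0484 -0.0923  0.0476] 
clip 2 near [-0.0495 -0.0454  0.0396] far [ 0.0481 -0.0477  0.0494] 
clip 3 near [-0.0488 -0.0001  0.0409] far [ 0.0502 -0.002   0.0481] 
clip 4 near [-0.0501  0.046   0.0421] far [0.0487 0.0435 0.0487] 
clip 5 near [-0.0502  0.0923  0.0413] far [0.0486 0.0894 0.0481] 
[183 209  18  32 513] bed@z.08 [ 0.0343 -0.1466] lo [ 0.0526 -0.1463]
[198 244  18  91 800] bed@z.08 [ 0.1114 -0.1324] lo [ 0.1823 -0.1356]
exp head px [[187.0, 218.2], [188.8, 243.0]] exp tip [193.6 292.3] handle [323.3 263.3]
hsv around rod beyond far plate [[100, 7, 104], [60, 4, 114], [75, 4, 116], [75, 4, 119], [75, 4, 117], [90, 2, 112], [90, 7, 114], [75, 4, 114], [90, 4, 116], [75, 9, 118], [50, 7, 115], [90, 2, 116], [80, 7, 116]]
```

Run:
```python
from h import *
ok=True
for n in ('scene','side'):
    c=cam(n); h=cv2.cvtColor(c['img'],cv2.COLOR_BGR2HSV); m=cv2.inRange(h,(0,0,0),(180,255,55))
    for nm,p in (('handle',b2w(.076,0,.079)),('pinhead',b2w(.040,-.15,.07))):
        u,v=proj(c,p); a,b=int(u)-14,int(v)-14; ys,xs=np.where(m[b:b+28,a:a+28]); 
        if len(xs): print(n,nm,'exp',(u.round(1),v.round(1)),'seen',len(xs),(xs.mean()+a).round(1),(ys.mean()+b).round(1),w2b(onz(c,xs.mean()+a,ys.mean()+b,p[2])).round(4))
        else: print(n,nm,'none')
```

```text
scene handle exp (np.float64(253.1), np.float64(196.2)) seen 95 253.3 196.4 [0.0768 0.    ]
scene pinhead exp (np.float64(196.4), np.float64(221.9)) seen 57 194.6 219.4 [ 0.0314 -0.1492]
side handle exp (np.float64(248.0), np.float64(193.5)) seen 100 247.8 193.8 [ 0.0751 -0.0015]
side pinhead exp (np.float64(243.6), np.float64(236.7)) seen 157 243.4 238.0 [ 0.0388 -0.1544]
```

```bash
python3 -c "
from workcell import bot
print(bot.job_done())"
```

```text
the job is handed in; nothing more can be done
None
```

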